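# Feed one brass bar from the pack to the length stop

### The job

Slide the nearest of the three brass bars lengthwise along the table, out of the pack and fully clear of it, up squarely against the sprung buffer of the length stop, without lifting it and without shifting the two other bars or the things lying around. Lean on the buffer through the bar with about 8 newtons for a second, never ramming it, then let go and leave the bar lying there touching the buffer.

Things in the scene. Friction and masses are not known exactly. Their poses are not given: they have to be found in the camera images.
- bar_near: plain square brass bar, 36 wide, 190 long, 36 mm high, about 0.35 kg (may be 30 % off), the one of three alike bars packed side by side that lies on the robot's side. Origin on the underside, 94 mm from the bar's rear end and 96 mm from its front end, midway across; y runs along the bar towards the length stop, z up. Sliding it on the table takes some 1 to 4 N
- bar_mid: same bar, lies touching bar_near's long side on the side away from the robot (its +x side); ends staggered by up to about 1 cm. Must not be shifted
- bar_far: same bar, touches bar_mid on its far side. Must not be shifted
- length_stop: length stop fixed to the table in line with the pack: aluminium base 80 x 130 mm, 18 mm high with its rails, a grey carriage clamped on it (64 x 40 mm, black knob on top, 60 mm high) and a sprung buffer plate with rubber face (52 wide, 26 high, middle 21 mm above the table) sticking out towards the bars. Origin on the centre line of the underside; y along the feed, away from the bars; z up
- buffer_range (a point): fixed point at y = -85 mm, z = 21 mm in length_stop's frame: the middle of the range of the buffer's face. The face stands up to 20 mm before or beyond it in y, wherever the carriage was clamped; that is not measured: find it by feel (or sight). The bar travels 210 to 290 mm to it. The buffer takes 1 N to start, then 2.5 N per mm, 10 mm of travel
- glue_bottle: white glue bottle with red nozzle, 34 mm across, 100 mm tall, standing on the far side of the bar's path, about 135 mm from its middle line; loose, leave alone. Origin in the middle of its underside
- yellow_tape: roll of yellow tape lying flat, 64 mm across, 19 mm high, beyond the path beside the stop; loose, leave alone. Origin in the middle of its underside
- x_letter: black cross-shaped acrylic letter with white face, 54 x 51 x 18 mm, on the robot's side of the length stop, about 105 mm from its centre line; loose, leave alone. Origin in the middle of its underside
Things that resemble listed ones, but are neither listed nor needed, are in the scene too. What is shaped like the bar_mid but blue is not meant. Leave any purple look-alike of the length_stop alone.

How it is judged:
By the outcome, as a careful person would: the job done as asked, in the order asked, and still so for the second after the job is handed in, with the robot touching nothing.
It also fails if it takes over 64 s, if anything falls off the work surface, if the arm or the gripper's body presses on something with over 40 N, if the wrist force passes 120 N, or if a joint passes its speed limit or range.

### The arm

A 7-joint arm with a two-finger parallel gripper is mounted at the origin on the work surface; the furniture and walls round the work are solid. World frame = base frame: x ahead of the robot, y to its left, z up, the work surface at z = 0. Lengths are in mm, angles in rad, forces in N, time in s.
With the tool pointing down it reaches from about 400 to 875 mm from the base axis. Payload 6.5 kg.
Tool frame: the origin (TCP) lies on the mounting face of the last link; the fingertips stand 166 mm ahead of it and the grasp point (between the pads) lies 147 mm ahead of it; z points along the fingers, y is the direction in which the jaws open and shut (so a half turn about z gives the same grasp; the last joint's range is limited). The gripper opens to 88 mm and grips with 3 to 60 N. Pads are 18 mm wide; open, the fingers measure 123 mm over their backs; the gripper's body (75 mm by 187 mm) begins 45 mm behind the grasp point.
Start: joints at [-1.306, 0.536, -0.004, 1.538, 0.003, 1.067, -0.071], TCP at [211.11, 614.754, 404.716] pointing down, gripper open.
Joint ranges: [-2.7, 2.7], [-0.37, 2.16], [-1.27, 1.26], [0.24, 2.4], [-1.31, 4.45], [0.19, 1.91], [-2.76, 2.76]. Speed limits (rad/s): [2.39, 2.39, 3.14, 3.14, 3.14, 3.14, 3.14].

### API

Orientations are given as a unit quaternion [w, x, y, z].
In Python, from station import telemetry, capture, sign_off gives the robot as it stands. The module is installed in compiled form; this text tells all that it offers.
- The arm moves only by the tool send_rows, never from a script. Its argument "deltas" is one flat list of numbers, 7 for each row, row after row: the shift along the tool's x, y, z in m, then the turn, a rotation vector about the tool's x, y, z in degrees, then the gripper's target within -1 to 1 (fully open at 1, half-way at 0, shut at -1). A call has exactly 5 rows; each row is the pose to reach, as a shift and turn from the pose measured when the call began, along the tool's axes at that moment; what a row does not reach only later rows make up. A row lasts 1/10 s, in which the tool goes at most 50 mm and 8.59 degrees, less where a joint would pass 70% of its speed; a pose out of reach is approached as far as the arm can. A call with a gripper value outside its range is refused whole. The fingers move at their own pace and stop on an object; "newtons" is the grip in N (left out, the last holds). Time passes only in rows, so rows that repeat a pose let the fingers close, or fill a call up. It gives the time, the measured TCP pose, the force and the opening at its end, in the units of the state.
- telemetry.get_obs(): the state, without advancing time (a new reading comes with each control period).
- capture(name): name is "side" or "top"; returns a dict with "frame" (400x640x3 uint8, blue, green, red), "range_z" (400x640 float32, mm along the optical axis (not along the pixel's ray), 0 where there is no reading), "fov_y" (degrees; the focal length in pixels is half the picture's height over the tangent of half this angle, whatever the lens; pixels are square), "cx", "cy" (the principal point, pixels), "origin" and "attitude" of the camera in the world. Camera axes: x right, y up, looking along -z (the intrinsics and any distortion apply to the point x, -y, -z); pixel columns grow to the right and rows downward; lengths in mm; the calibration is good to about 2 mm. A picture is of the moment at which its call begins.
- sign_off(): hands the job in, once; it reports no verdict.
The state is a dict: "t": time; "joint_positions": joint angles; "dq": joint speeds; "joint_efforts": joint torques, N m; "tool_pos": TCP position; "tcp_rot": TCP orientation; "contact_force": force on the tool from outside, world axes, zero at the start; "wrist_torque": the same for the moment, N m; "opening": finger opening in mm.
Only numpy, scipy, OpenCV 4.12 (cv2) and the standard library are available. Lean on these libraries where they do the work, as an engineer would, in place of code of your own. Each camera call takes 0.05 s, during which the arm holds its last target.

## Working session

There is one attempt and no reset: what is moved stays moved. The work goes in short steps, Python scripts to look and compute and a tool call to move; the robot and the scene stay as the last step left them, time stands still between calls to the robot, and variables do not carry over. Pictures are saved under pics/ and viewed, and the job is handed in when it is done.

Besides the shell and the picture viewer there is one more tool, called after "Call:" as name(argument=value, ...) on one line, values as JSON. send_rows: Moves the arm, as the interface text tells. Its arguments: {"type":"object","properties":{"deltas":{"type":"array"},"newtons":{"type":"number"}},"required":["deltas"]}

```bash
mkdir -p pics
python3 - <<'E'
from station import telemetry, capture
import cv2,numpy as np
o=telemetry.get_obs()
for k,v in o.items(): print(k,np.round(v,3))
for n in("top","side"):
    c=capture(n); cv2.imwrite(f"pics/{n}0.png",c["frame"]); np.savez(f"{n}0.npz",**c)
    print(n,{k:(np.round(v,4) if k not in("frame","range_z") else np.shape(v)) for k,v in c.items()})
E
```

```text
t 0.0
joint_positions [-1.306  0.537 -0.004  1.539  0.003  1.067 -0.071]
dq [ 0.001 -0.002  0.    -0.     0.001  0.     0.002]
joint_efforts [-1.0000e-03 -5.7097e+01  9.9000e-01 -2.5160e+01 -5.6000e-02  1.8000e-02
  0.0000e+00]
tool_pos [210.989 614.457 403.84 ]
tcp_rot [-0.     0.165  0.986 -0.001]
contact_force [-0.357 -0.668  0.294]
wrist_torque [ 0.006 -0.01  -0.061]
opening 87.76
top {'frame': (400, 640, 3), 'range_z': (400, 640), 'fov_y': np.float64(48.9774), 'cx': np.float64(325.4461), 'cy': np.float64(207.1576), 'origin': array([ 431.7413,   35.9798, 1144.6616]), 'attitude': array([-0.705 , -0.0464,  0.0311,  0.707 ])}
side {'frame': (400, 640, 3), 'range_z': (400, 640), 'fov_y': np.float64(45.0504), 'cx': np.float64(324.4663), 'cy': np.float64(199.5102), 'origin': array([ 546.6691, 1093.9444,  733.4611]), 'attitude': array([ 0.0052, -0.0044,  0.4691,  0.8831])}
```

View pics/top0.png

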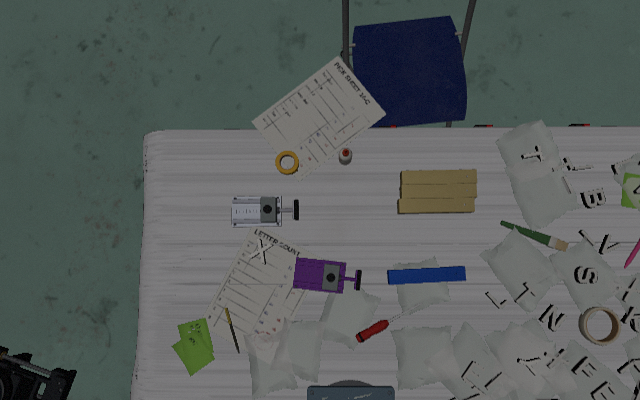

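View pics/side0.png

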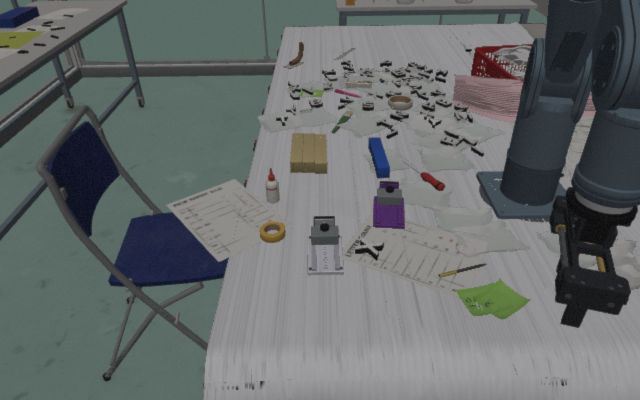

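Top view: brass pack at about (437,192), real stop at (262,210) with its buffer at (297,210). The decoys are the purple stop (325,276) and the blue bar (427,275). Candidates for bar_near are the brass strips at rows ~177 (far), ~191 (mid) and ~206 (near). The one on the robot's side is row ~206. Next I'll take close crops and measure.

```bash
cat > h.py <<'E'
import numpy as np,cv2
from scipy.spatial.transform import Rotation as R
def cam(c):
    q=c["attitude"]; M=R.from_quat([q[1],q[2],q[3],q[0]]).as_matrix()
    f=200/np.tan(np.radians(float(c["fov_y"]))/2); return M,f,float(c["cx"]),float(c["cy"]),np.array(c["origin"])
def plane(c,uv,z):
    M,f,cx,cy,o=cam(c); uv=np.atleast_2d(uv).astype(float)
    d=np.c_[(uv[:,0]-cx)/f,-(uv[:,1]-cy)/f,-np.ones(len(uv))]@M.T
    return o+d*((z-o[2])/d[:,2])[:,None]
def cloud(c):
    M,f,cx,cy,o=cam(c); v,u=np.mgrid[:400,:640]; Z=np.asarray(c["range_z"],float)
    return np.stack([(u-cx)/f*Z,-(v-cy)/f*Z,-Z],-1)@M.T+o
def proj(c,P):
    M,f,cx,cy,o=cam(c); p=(np.atleast_2d(P)-o)@M
    return np.c_[cx+f*p[:,0]/-p[:,2],cy-f*p[:,1]/-p[:,2]]
E
python3 - <<'E'
from h import *
c=np.load("top0.npz"); s=np.load("side0.npz")
a=cv2.resize(c["frame"][155:235,220:490],None,fx=2.9,fy=2.9,interpolation=cv2.INTER_CUBIC)
b=cv2.resize(s["frame"][120:280,240:400],None,fx=3,fy=3,interpolation=cv2.INTER_CUBIC)
cv2.imwrite("pics/crop_t.png",np.clip(a*1.4,0,255)); cv2.imwrite("pics/crop_s.png",np.clip(b*1.3,0,255))
for n,k in(("top",c),("side",s)):
    P=cloud(k); h=cv2.cvtColor(k["frame"],cv2.COLOR_BGR2HSV)
    m=((h[...,0]>15)&(h[...,0]<32)&(h[...,1]>70)).astype(np.uint8)
    nn,l,st,ce=cv2.connectedComponentsWithStats(m)
    for i in range(1,nn):
        if st[i,4]>150:
            q=P[l==i]; print(n,st[i],ce[i].round(1),np.median(q,0).round(1))
    # brass top points
    if n=="top": print("table z",np.median(P[230:240,400:470,2]), "valid",(k["range_z"]>0).mean())
    for (v,u) in ((206,437),(190,437),(176,437),(210,297),(210,268),(210,240)) if n=="top" else ((150,322),(150,310),(225,325),(265,325)):
        print(n,(u,v),P[v,u].round(1))
E
```

```text
top [275 151  24  24 278] [287.  162.5] [671.8 160.2  18.7]
top [ 397  170   80   43 3221] [437.1 191.1] [ 593.9 -223.3   35.4]
table z -0.8370800297715277 valid 0.99596484375
top (437, 206) [ 555.3 -221.3   39. ]
top (437, 190) [ 596.3 -223.    37. ]
top (437, 176) [ 632.1 -223.8   37.9]
top (297, 210) [547.1 132.6  33.2]
top (268, 210) [545.  203.2  56.4]
top (240, 210) [550.5 284.5   5.9]
side [ 291  134   36   39 1280] [308.3 152.9] [ 597.7 -185.9   37. ]
side [259 222  26  21 345] [272.1 232.3] [676.6 178.4  18.8]
side (322, 150) [ 556.3 -201.5   39.4]
side (310, 150) [ 593.  -210.    35.4]
side (325, 225) [549.4 202.1  59.6]
side (325, 265) [550.5 285.1  10.7][ WARN:0@0.504] global loadsave.cpp:1063 imwrite_ Unsupported depth image for selected encoder is fallbacked to CV_8U.
```

```bash
ls pics
```

```text
crop_s.png
crop_t.png
side0.png
top0.png
```

View pics/crop_t.png

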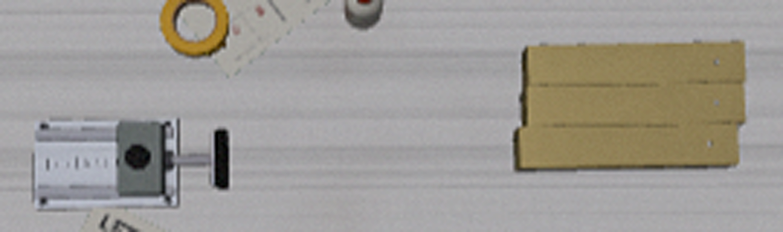

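View pics/crop_s.png

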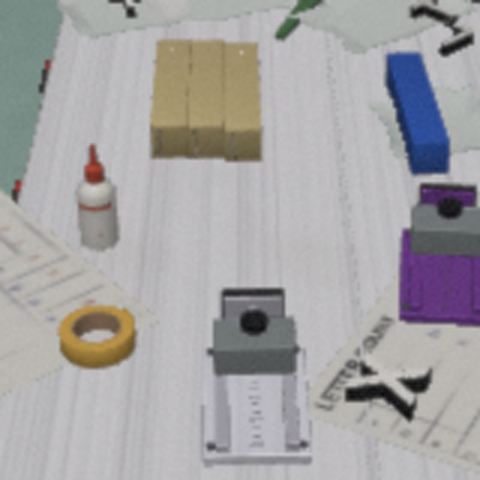

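The top crop shows the near bar as the lower strip, from crop (517,127) to (740,167). Its front end (left) stands a few mm ahead of its neighbours, and its rear end is a few mm short of theirs. The grey stop's black buffer is at crop x≈213–229. The side crop agrees: the near bar is the right-hand of the three. Next, sub-pixel edges.

```bash
cat > meas.py <<'E'
from h import *
def edge(g,line,axis,lo,hi,pol):
    # subpixel strongest gradient along axis between lo..hi ; pol sign
    p=(g[line,lo:hi] if axis=='u' else g[lo:hi,line]).astype(float)
    d=np.diff(p)*pol; i=int(np.argmax(d)); 
    if 0<i<len(d)-1:
        den=d[i-1]-2*d[i]+d[i+1]; s=0.5*(d[i-1]-d[i+1])/den if den else 0
    else: s=0
    return lo+i+0.5+s,d[i]
E
python3 - <<'E'
from meas import *
c=np.load("top0.npz"); f=c["frame"]; 
b=f[...,0].astype(float); g=f[...,2].astype(float)
np.set_printoptions(linewidth=220)
print("row 206 red left",g[206,392:406].astype(int),"blue",b[206,392:406].astype(int))
print("row 206 red right",g[206,468:482].astype(int),"blue",b[206,468:482].astype(int))
print("col 430 red",g[165:222,430].astype(int));print("blue",b[165:222,430].astype(int))
print("row 190 right red",g[190,468:482].astype(int))
print("buffer row 210 red",f[210,285:306,2]); print("buf col 296",f[192:228,296,2]); print("base col 245",f[190:232,245,2]);print("base row 210",f[210,224:240,2])
P=cloud(c)
print("z long",P[200:222,437,2].round(0)); print("z row206 L",P[206,392:406,2].round(0)); print("z buffer",P[210,285:306,2].round(0))
E
```

```text
row 206 red left [111 112 114 114 114  51  50  91 111 110 108 109 110 106] blue [112 113 115 115 116  39  29  53  65  67  65  66  66  62]
row 206 red right [100  99  97 101  97 101 103 112 111 111 112 112 113 111] blue [ 59  59  57  62  57  61  74 115 113 112 113 113 114 112]
col 430 red [122 122 119 120 119 106 102 102 100 103 105 102 101 106 104 105 105 103  96  85 102 103 102 104 102 105 102 106 106 102 104 107  96  86 103 101 101  99 102 102 104 105 105 105 101 104  96  61  73 117 118 123 122 119
 114 122 122]
blue [122 123 119 121 117  79  59  63  59  62  65  61  60  65  60  64  65  62  58  50  60  61  61  65  60  65  60  63  63  60  65  66  56  51  61  61  60  59  60  62  63  63  65  63  61  60  57  35  70 118 118 122 123 120
 115 122 123]
row 190 right red [102  99 102 103 100  99  99  98 102 123 120 119 117 120]
buffer row 210 red [ 93  95  92  90  91  93  92  87 104   8  13   7   8  18 124 115 118 117 116 117 116]
buf col 296 [119 115 116 116 120 123 116  76  12   7   8  17   6  15  12  17  15  12   7  14  14  16  12  15  11   5  12  14  79 127 123 121 120 119 120 123]
base col 245 [121 120 120 118 114 113 116 128 120 109 103 105  94  87 130 129 120 124 127 125 127 127 123 126 128 125 126 123 109  85 100 102  98 100 128 126 110 102 124 121 119 123]
base row 210 [116 114 116 116 115 115 114  80 127 128 127 125  72 129 127 120]
z long [35. 38. 41. 35. 40. 34. 39. 36. 36. 33. 36. 34. 38.  9. -3.  1.  0. -2. -1. -3.  2. -4.]
z row206 L [-0. -1.  2. -4. -1.  1. 23. 36. 38. 34. 38. 37. 35. 35.]
z buffer [28. 26. 25. 25. 26. 23. 26. 27. 35. 31. 34. 35. 33. 22. -1. -2. -0. -1. -3. -3. -2.]
```

```bash
cat >> meas.py <<'E'
def fit(c,pts,z,along):
    W=plane(c,pts,z)[:,:2]
    i=0 if along=='x' else 1; k=np.polyfit(W[:,i]-W[:,i].mean(),W[:,1-i],1)
    r=W[:,1-i]-np.polyval(k,W[:,i]-W[:,i].mean())
    ok=abs(r)<2.5*np.std(r)+.3
    k=np.polyfit(W[ok,i]-W[ok,i].mean(),W[ok,1-i],1)
    return W[ok].mean(0),k[0],np.std(r[ok])
E
python3 - <<'E'
from meas import *
c=np.load("top0.npz"); f=c["frame"]; r=f[...,2].astype(float); b=f[...,0].astype(float)
def E(name,pts,z,al):
    m,s,sd=fit(c,np.array(pts),z,al); print(name,m.round(1),"slope",round(s,4),"sd",round(sd,2))
# near bar long edge, top face->dark side
E("near -x top edge",[(u,edge(r,u,'v',206,214,-1)[0]) for u in range(404,470)],36,'y')
E("near/mid seam",[(u,edge(r,u,'v',194,200,1)[0]-0.8) for u in range(404,470)],36,'y')
E("mid/far seam",[(u,edge(r,u,'v',180,187,1)[0]-.8) for u in range(406,470)],36,'y')
E("far +x edge",[(u,edge(b,u,'v',166,174,-1)[0]) for u in range(404,470)],36,'y')
E("near front",[(edge(r,v,'u',396,404,1)[0],v) for v in range(202,210)],36,'x')
E("near rear",[(edge(b,v,'u',470,482,1)[0],v) for v in range(201,210)],36,'x')
E("mid front",[(edge(r,v,'u',396,404,1)[0],v) for v in range(187,195)],36,'x')
E("mid rear",[(edge(b,v,'u',470,482,1)[0],v) for v in range(187,195)],36,'x')
E("far rear",[(edge(b,v,'u',470,482,1)[0],v) for v in range(173,180)],36,'x')
E("buffer face",[(edge(r,v,'u',294,303,1)[0],v) for v in range(202,218)],34,'x')
E("buffer back",[(edge(r,v,'u',290,298,-1)[0],v) for v in range(202,218)],34,'x')
E("buf lo",[(u,edge(r,u,'v',214,224,1)[0]) for u in range(295,298)],34,'y')
E("buf hi",[(u,edge(r,u,'v',195,205,-1)[0]) for u in range(295,298)],34,'y')
E("base end",[(edge(r,v,'u',228,234,-1)[0],v) for v in range(200,225)],12,'x')
s=np.load("side0.npz")
P=cloud(c)
# base rails edges : carriage top z 42?
print("carriage z",np.median(P[200:220,272:277,2]))
M=(np.abs(P[...,2]-P[205,274,2])<6); 
sub=np.zeros((400,640),np.uint8); g=f.astype(int)
sub[190:232,255:285]=((f[190:232,255:285].max(-1)<115)&(P[190:232,255:285,2]>30)).astype(np.uint8)
n,l,st,ce=cv2.connectedComponentsWithStats(sub); i=1+np.argmax(st[1:,4]); print(st[i])
cn=max(cv2.findContours(sub,0,2)[0],key=cv2.contourArea); bx=cv2.boxPoints(cv2.minAreaRect(cn)); print(plane(c,bx,np.median(P[200:220,272:277,2])).round(1))
E
```

```text
near -x top edge [ 541.5 -220.3] slope -0.0186 sd 0.74
near/mid seam [ 577.3 -220.9] slope -0.0109 sd 0.86
mid/far seam [ 613.1 -223.1] slope -0.0141 sd 1.25
far +x edge [ 649.1 -223.5] slope -0.0104 sd 0.54
near front [ 557.3 -125.4] slope 0.0257 sd 0.1
near rear [ 557.8 -315.6] slope 0.0361 sd 0.21
mid front [ 595.6 -133. ] slope 0.0256 sd 0.14
mid rear [ 594.7 -322.5] slope -0.026 sd 0.06
far rear [ 631.9 -324.1] slope -0.0147 sd 0.08
buffer face [548.3 128.8] slope 0.0097 sd 0.07
buffer back [548.4 141.4] slope 0.0113 sd 0.05
buf lo [522.2 134.9] slope 0.0835 sd 0.13
buf hi [574.6 135.2] slope -0.0088 sd 0.03
base end [546.1 307.4] slope -0.0424 sd 1.83
carriage z 45.05197738199115
[260 197  19  26 434]
[[579.4 225.7  45.1]
 [579.2 179.9  45.1]
 [515.7 179.3  45.1]
 [515.9 224.7  45.1]]
```

Measured, and consistent with the given sizes:

| Item | Value |
|---|---|
| Bar length | 190.2 mm |
| Bar width | 36 mm |
| bar_near rear end | y≈−315.6 |
| bar_near front end | y≈−125.4 |
| bar_near centre x | ≈559 |
| bar_near heading | (−0.013, 1) |
| bar_mid rear end | 7 mm further back than bar_near's |
| Buffer face | y≈128.8, centre x≈548.4 |
| Expected travel | ≈254 mm, within the 210–290 given |

The plan has three steps:
1. Push from behind with closed fingers, offset to −x so they miss bar_mid.
2. Once enough bar sticks out, grip it across its width and slide it on.
3. Lean on the buffer, relax slowly, then release.

```bash
cat > go.py <<'E'
import sys,numpy as np
from scipy.spatial.transform import Rotation as R
from station import telemetry
def go(x,y,z,heading_deg=0.75,sx=-1,ret=False):
    # tool z down, jaw (tool y) along world +x rotated by heading ; tool x = y cross z
    o=telemetry.get_obs(); q=o["tcp_rot"]; C=R.from_quat([q[1],q[2],q[3],q[0]])
    h=np.radians(heading_deg); ty=np.array([np.cos(h),np.sin(h),0]); tz=np.array([0,0,-1.]); tx=np.cross(ty,tz)
    T=R.from_matrix(np.c_[tx,ty,tz])
    d=C.inv().apply(np.array([x,y,z])-o["tool_pos"])/1000; r=(C.inv()*T).as_rotvec(degrees=True)
    print("t",round(o["t"],2),"pos",np.round(o["tool_pos"],1),"F",np.round(o["contact_force"],2),"open",round(float(o["opening"]),1))
    print("delta m",d.round(4),"rot",r.round(2),"|",np.linalg.norm(d).round(3),np.linalg.norm(r).round(1))
    print("tool axes in world\n",C.as_matrix().round(3))
if __name__=="__main__": go(*map(float,sys.argv[1:]))
E
python3 go.py 554 -345 404
```

```text
t 0.1 pos [211.  614.5 404. ] F [0.7  0.07 0.2 ] open 88.0
delta m [-0.636  -0.7961  0.0012] rot [-7.00e-02  6.00e-02  7.03e+01] | 1.019 70.3
tool axes in world
 [[-0.946  0.325 -0.   ]
 [ 0.325  0.946 -0.001]
 [-0.    -0.001 -1.   ]]
```

Call:
send_rows(deltas=[-0.03, -0.0375, 0, 0, 0, 7, -1, -0.06, -0.075, 0, 0, 0, 14, -1, -0.09, -0.1125, 0, 0, 0, 21, -1, -0.12, -0.15, 0, 0, 0, 28, -1, -0.15, -0.1875, 0, 0, 0, 35, -1], newtons=20)

```text
t: 0.6
tool_pos: [292.3, 386.3, 404.0]
tcp_rot: [0.0, 0.456, 0.89, -0.001]
contact_force: [0.5, -0.7, 1.1]
opening: 50.3
```

```bash
python3 go.py 554 -345 404
```

```text
t 0.6 pos [292.3 386.3 404. ] F [ 0.46 -0.72  1.08] open 50.3
delta m [-0.7464 -0.215   0.0011] rot [-0.07  0.09 35.01] | 0.777 35.0
tool axes in world
 [[-0.584  0.811 -0.001]
 [ 0.811  0.584 -0.002]
 [-0.001 -0.002 -1.   ]]
```

Call:
send_rows(deltas=[-0.046, -0.0133, 0, 0, 0, 7, -1, -0.092, -0.0266, 0, 0, 0, 14, -1, -0.138, -0.04, 0, 0, 0, 21, -1, -0.184, -0.053, 0, 0, 0, 28, -1, -0.23, -0.066, 0, 0, 0, 35, -1])

```text
t: 1.1
tool_pos: [373.3, 159.2, 404.4]
tcp_rot: [0.0, 0.704, 0.71, -0.001]
contact_force: [1.6, 0.8, 0.3]
opening: 10.4
```

```bash
python3 go.py 554 -345 404
```

```text
t 1.1 pos [373.3 159.2 404.4] F [1.55 0.81 0.28] open 10.4
delta m [-0.5057  0.1764  0.0009] rot [-0.04  0.08 -0.26] | 0.536 0.3
tool axes in world
 [[-0.009  1.    -0.001]
 [ 1.     0.009 -0.001]
 [-0.001 -0.001 -1.   ]]
```

Call:
send_rows(deltas=[-0.045, 0.0165, 0, 0, 0, 0, -1, -0.09, 0.033, 0, 0, 0, 0, -1, -0.135, 0.05, 0, 0, 0, 0, -1, -0.18, 0.066, 0, 0, 0, 0, -1, -0.225, 0.082, 0, 0, 0, -0.2, -1])

```text
t: 1.6
tool_pos: [457.3, -66.9, 404.6]
tcp_rot: [0.0, 0.703, 0.711, -0.001]
contact_force: [1.2, 0.1, -1.0]
opening: 0.4
```

```bash
python3 go.py 554 -345 300
```

```text
t 1.6 pos [457.3 -66.9 404.6] F [ 1.17  0.1  -0.99] open 0.4
delta m [-0.2792  0.0932  0.1049] rot [-0.03  0.05 -0.04] | 0.312 0.1
tool axes in world
 [[-0.012  1.    -0.   ]
 [ 1.     0.012 -0.001]
 [-0.001 -0.    -1.   ]]
```

Call:
send_rows(deltas=[-0.045, 0.016, 0, 0, 0, 0, -1, -0.09, 0.032, 0, 0, 0, 0, -1, -0.135, 0.048, 0, 0, 0, 0, -1, -0.18, 0.064, 0, 0, 0, 0, -1, -0.225, 0.08, 0.01, 0, 0, 0, -1])

```text
t: 2.1
tool_pos: [541.0, -292.9, 395.3]
tcp_rot: [0.001, 0.702, 0.712, -0.0]
contact_force: [0.3, 0.4, 0.6]
opening: 0.6
```

Call:
send_rows(deltas=[-0.028, 0.007, 0.02, 0, 0, 0, -1, -0.054, 0.0135, 0.05, 0, 0, 0, -1, -0.054, 0.0135, 0.09, 0, 0, 0, -1, -0.054, 0.0135, 0.12, 0, 0, 0, -1, -0.054, 0.0135, 0.12, 0, 0, 0, -1])

```text
t: 2.6
tool_pos: [553.7, -345.5, 270.7]
tcp_rot: [-0.003, 0.703, 0.712, -0.001]
contact_force: [-0.1, -0.3, 0.6]
opening: 0.2
```

```bash
python3 go.py 554 -345 174
python3 - <<'E'
from h import *
from station import capture
c=capture("top"); cv2.imwrite("pics/t1.png",cv2.resize(c["frame"][140:280,380:580],None,fx=4,fy=4)); c=capture("side"); cv2.imwrite("pics/s1.png",cv2.resize(c["frame"][80:230,240:440],None,fx=4,fy=4))
E
```

```text
t 2.6 pos [ 553.7 -345.5  270.7] F [-0.14 -0.28  0.59] open 0.2
delta m [0.0002 0.0009 0.0967] rot [-0.36 -0.18 -0.02] | 0.097 0.4
tool axes in world
 [[-0.013  1.    -0.006]
 [ 1.     0.013  0.003]
 [ 0.003 -0.006 -1.   ]]
```

View pics/t1.png

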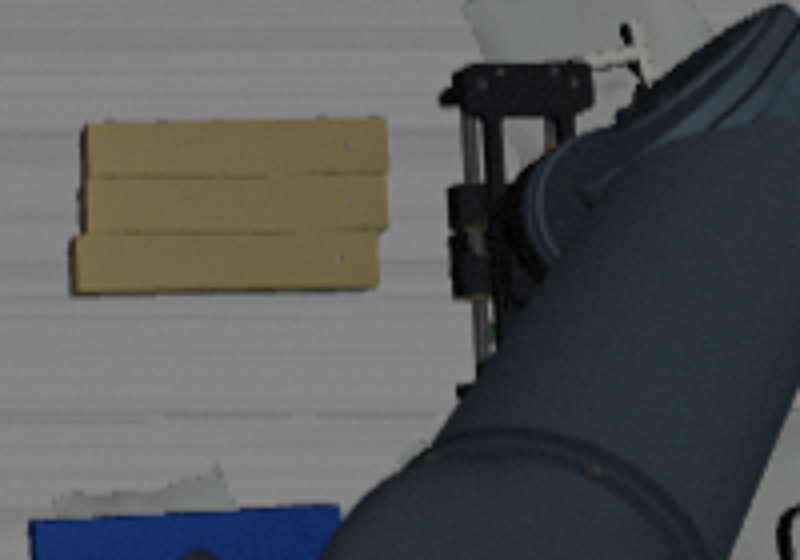

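View pics/s1.png

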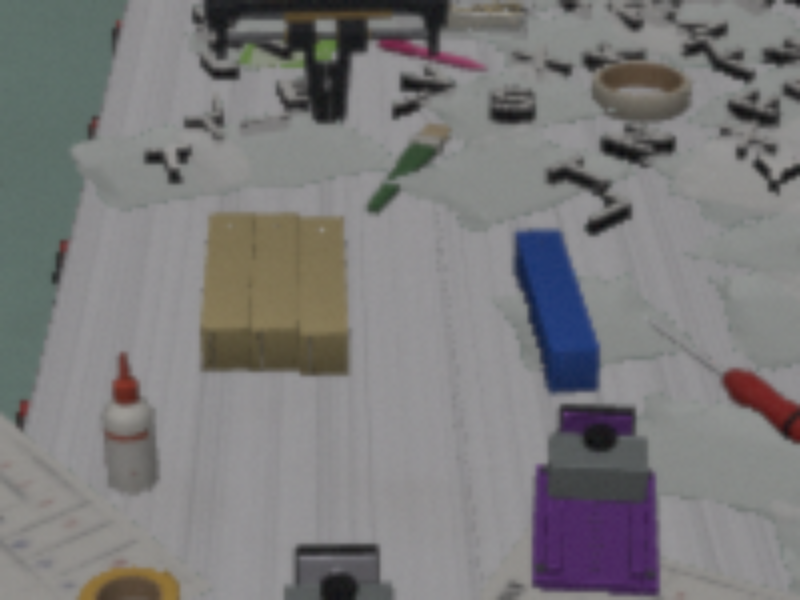

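Both views show the closed fingers in the air behind the pack (top crop ~(470,240), side crop tip ~(327,115)). There is free table between them and the near bar's rear end (top crop (380,260)). Descending.

Call:
send_rows(deltas=[0, 0.0005, 0.03, -0.3, -0.2, 0, -1, 0, 0.0005, 0.06, -0.3, -0.2, 0, -1, 0, 0.0005, 0.08, -0.3, -0.2, 0, -1, 0, 0.0005, 0.095, -0.3, -0.2, 0, -1, 0, 0.0005, 0.0967, -0.3, -0.2, 0, -1])

```text
t: 3.2
tool_pos: [555.8, -346.8, 178.2]
tcp_rot: [0.003, 0.702, 0.712, 0.0]
contact_force: [-0.0, 0.5, -0.5]
opening: 0.6
```

```bash
python3 go.py 554 -330 174
python3 - <<'E'
from h import *
from station import capture,telemetry
p=telemetry.get_obs()["tool_pos"]
c=capture("side"); cv2.imwrite("pics/s2.png",cv2.resize(c["frame"][100:200,260:400],None,fx=5,fy=5,interpolation=2))
print((proj(c,[[p[0],p[1],p[2]-166]])-[260,100])*5)
c=capture("top"); cv2.imwrite("pics/t2.png",cv2.resize(c["frame"][140:280,380:580],None,fx=4,fy=4))
E
```

```text
t 3.2 pos [ 555.8 -346.8  178.2] F [-0.05  0.48 -0.51] open 0.6
delta m [ 0.0168 -0.0016  0.0041] rot [0.26 0.23 0.01] | 0.017 0.4
tool axes in world
 [[-0.013  1.     0.005]
 [ 1.     0.013 -0.004]
 [-0.004  0.005 -1.   ]]
[[311.22956542 182.20469057]]
```

View pics/s2.png

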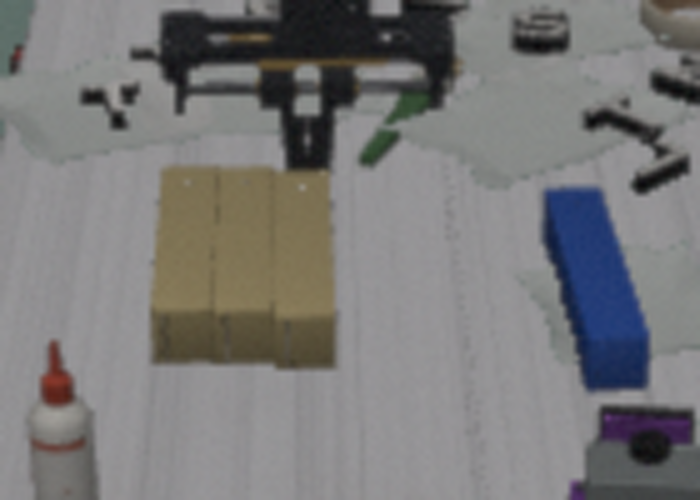

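View pics/t2.png

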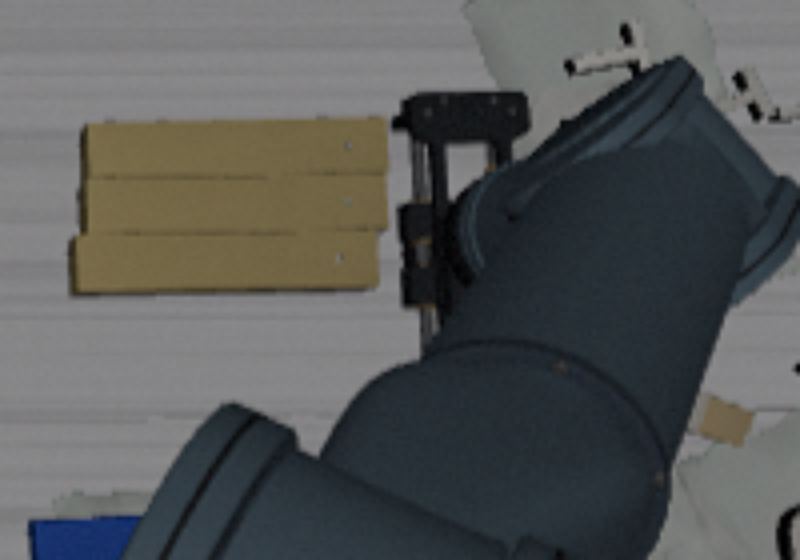

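The side view puts the fingers at crop columns 287–330, behind the near bar only (its seam with mid is at ~275), so they miss bar_mid. Approaching slowly to feel contact, expected near TCP y≈−325.

Call:
send_rows(deltas=[0.006, -0.0005, 0.004, 0.26, 0.23, 0, -1, 0.011, -0.0005, 0.004, 0.26, 0.23, 0, -1, 0.015, -0.0005, 0.004, 0.26, 0.23, 0, -1, 0.018, -0.0005, 0.004, 0.26, 0.23, 0, -1, 0.02, -0.0005, 0.004, 0.26, 0.23, 0, -1])

```text
t: 3.8
tool_pos: [555.7, -326.9, 175.9]
tcp_rot: [0.001, 0.702, 0.712, 0.0]
contact_force: [0.4, 0.4, -0.5]
opening: 0.7
```

```bash
python3 go.py 555 -320 174
```

```text
t 3.8 pos [ 555.7 -326.9  175.9] F [ 0.39  0.36 -0.52] open 0.7
delta m [ 0.0069 -0.0006  0.0019] rot [0.13 0.08 0.03] | 0.007 0.1
tool axes in world
 [[-0.014  1.     0.002]
 [ 1.     0.014 -0.001]
 [-0.001  0.002 -1.   ]]
```

Call:
send_rows(deltas=[0.003, 0, 0.001, 0.1, 0, 0, -1, 0.006, 0, 0.001, 0.1, 0, 0, -1, 0.009, 0, 0.001, 0.1, 0, 0, -1, 0.012, 0, 0.001, 0.1, 0, 0, -1, 0.015, 0, 0.001, 0.1, 0, 0, -1])

```text
t: 4.3
tool_pos: [555.5, -313.3, 175.7]
tcp_rot: [0.002, 0.703, 0.711, -0.001]
contact_force: [-0.0, -5.7, 3.5]
opening: 0.6
```

```bash
python3 go.py 555 -270 174
```

```text
t 4.3 pos [ 555.5 -313.3  175.7] F [-0.02 -5.66  3.54] open 0.6
delta m [0.0433 0.     0.0015] rot [ 0.11  0.25 -0.04] | 0.043 0.3
tool axes in world
 [[-0.012  1.     0.002]
 [ 1.     0.012 -0.004]
 [-0.004  0.002 -1.   ]]
```

Call:
send_rows(deltas=[0.004, 0, 0, 0, 0, 0, -1, 0.008, 0, 0, 0, 0, 0, -1, 0.012, 0, 0, 0, 0, 0, -1, 0.016, 0, 0, 0, 0, 0, -1, 0.02, 0, 0, 0, 0, 0, -1])

```text
t: 4.8
tool_pos: [555.3, -293.1, 175.7]
tcp_rot: [0.002, 0.703, 0.711, -0.001]
contact_force: [-0.4, -4.9, 1.9]
opening: 0.4
```

```bash
python3 go.py 555 -270 176
python3 - <<'E'
from h import *
from station import capture,telemetry
c=capture("side"); cv2.imwrite("pics/s3.png",cv2.resize(c["frame"][100:200,260:400],None,fx=5,fy=5,interpolation=2))
c=capture("top"); cv2.imwrite("pics/t3.png",cv2.resize(c["frame"][140:280,360:520],None,fx=5,fy=4))
E
```

```text
t 4.8 pos [ 555.3 -293.1  175.7] F [-0.45 -4.89  1.94] open 0.4
delta m [ 0.0231  0.     -0.0005] rot [ 0.12  0.27 -0.04] | 0.023 0.3
tool axes in world
 [[-0.012  1.     0.002]
 [ 1.     0.012 -0.005]
 [-0.005  0.002 -1.   ]]
```

View pics/s3.png

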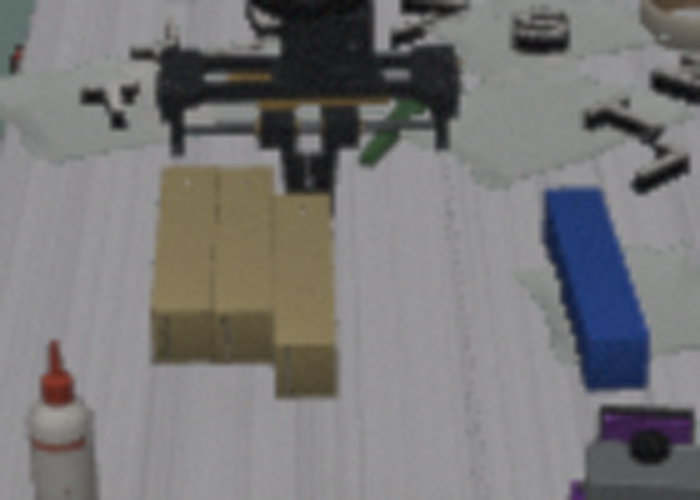

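View pics/t3.png

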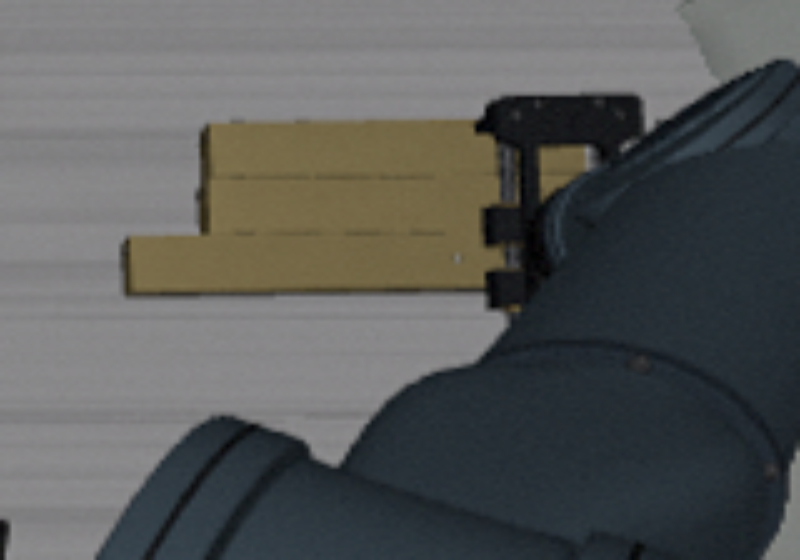

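The bar has slid straight out by ~27 mm (side crop front end at (307,395)), and the neighbours' front ends at (157–272, 360) are unchanged. Continuing.

Call:
send_rows(deltas=[0.006, 0, 0, 0, 0, 0, -1, 0.013, 0, 0, 0, 0, 0, -1, 0.021, 0, 0, 0, 0, 0, -1, 0.028, 0, 0, 0, 0, 0, -1, 0.034, 0, 0, 0, 0, 0, -1])

```text
t: 5.4
tool_pos: [554.9, -258.0, 175.6]
tcp_rot: [0.002, 0.702, 0.712, -0.001]
contact_force: [-0.3, -4.7, 3.4]
opening: 0.5
```

Call:
send_rows(deltas=[0.006, 0, 0, 0, 0.2, 0, -1, 0.013, 0, 0, 0, 0.2, 0, -1, 0.021, 0, 0, 0, 0.2, 0, -1, 0.028, 0, 0, 0, 0.2, 0, -1, 0.034, 0, 0, 0, 0.2, 0, -1])

```text
t: 5.9
tool_pos: [554.4, -223.5, 175.6]
tcp_rot: [0.001, 0.702, 0.712, 0.0]
contact_force: [-0.3, -5.3, 3.9]
opening: 0.7
```

```bash
python3 go.py 554 -220 176
python3 - <<'E'
from h import *
from station import capture,telemetry
c=capture("side"); np.savez("side4.npz",**c);cv2.imwrite("pics/s4.png",cv2.resize(c["frame"][100:220,260:400],None,fx=5,fy=5,interpolation=2))
c=capture("top"); np.savez("top4.npz",**c);cv2.imwrite("pics/t4.png",cv2.resize(c["frame"][140:280,320:520],None,fx=4,fy=4))
E
```

```text
t 5.9 pos [ 554.4 -223.5  175.6] F [-0.34 -5.34  3.94] open 0.7
delta m [ 0.0035 -0.0004 -0.0005] rot [0.11 0.05 0.01] | 0.004 0.1
tool axes in world
 [[-0.013  1.     0.002]
 [ 1.     0.013 -0.001]
 [-0.001  0.002 -1.   ]]
```

View pics/s4.png

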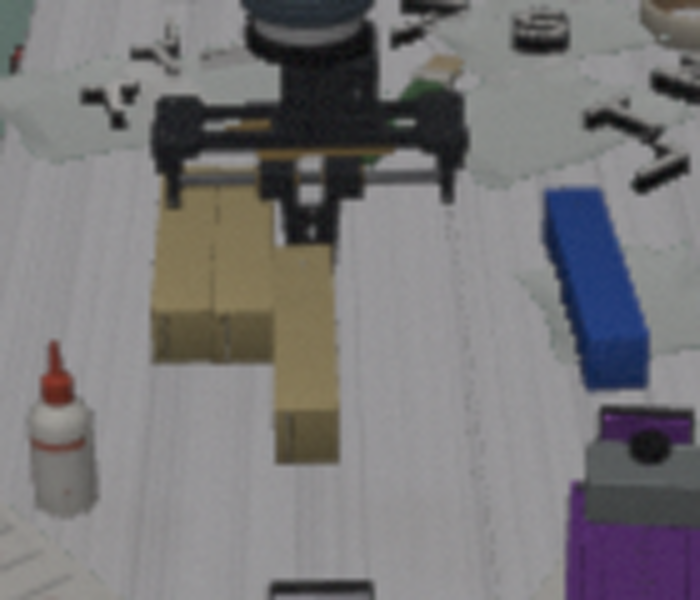

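View pics/t4.png

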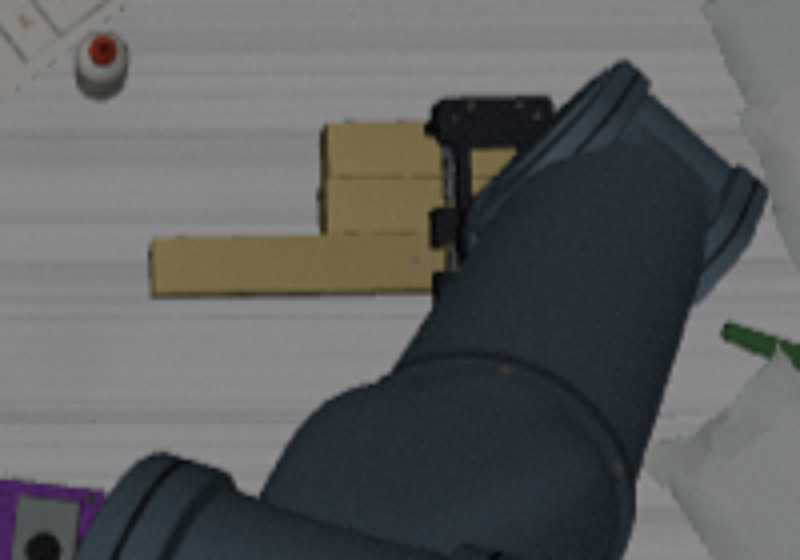

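Still straight: top crop front end at (152,268), long edges parallel to the pack, neighbours unmoved. Pushing on until it's clear.

Call:
send_rows(deltas=[0.006, 0, 0, 0, 0, 0, -1, 0.013, 0, 0, 0, 0, 0, -1, 0.021, 0, 0, 0, 0, 0, -1, 0.028, 0, 0, 0, 0, 0, -1, 0.034, 0, 0, 0, 0, 0, -1])

```text
t: 6.5
tool_pos: [554.1, -187.7, 175.4]
tcp_rot: [0.0, 0.702, 0.712, 0.001]
contact_force: [-0.2, -4.7, 2.4]
opening: 0.3
```

Call:
send_rows(deltas=[0.006, 0, 0, 0, 0, 0, -1, 0.013, 0, 0, 0, 0, 0, -1, 0.021, 0, 0, 0, 0, 0, -1, 0.028, 0, 0, 0, 0, 0, -1, 0.034, 0, 0, 0, 0, 0, -1])

```text
t: 7.0
tool_pos: [553.6, -152.9, 175.4]
tcp_rot: [0.0, 0.702, 0.712, 0.001]
contact_force: [0.3, -4.1, 2.4]
opening: 0.7
```

```bash
python3 go.py 554 -115 176
python3 - <<'E'
from h import *
from station import capture,telemetry
c=capture("side"); np.savez("side5.npz",**c);cv2.imwrite("pics/s5.png",cv2.resize(c["frame"][110:260,240:400],None,fx=4,fy=4,interpolation=2))
c=capture("top"); np.savez("top5.npz",**c);cv2.imwrite("pics/t5.png",cv2.resize(c["frame"][140:280,280:480],None,fx=4,fy=4))
E
```

```text
t 7.0 pos [ 553.6 -152.9  175.4] F [ 0.35 -4.1   2.38] open 0.7
delta m [ 0.0379  0.001  -0.0006] rot [ 0.08 -0.06  0.12] | 0.038 0.2
tool axes in world
 [[-0.015  1.     0.001]
 [ 1.     0.015  0.001]
 [ 0.001  0.001 -1.   ]]
```

View pics/s5.png

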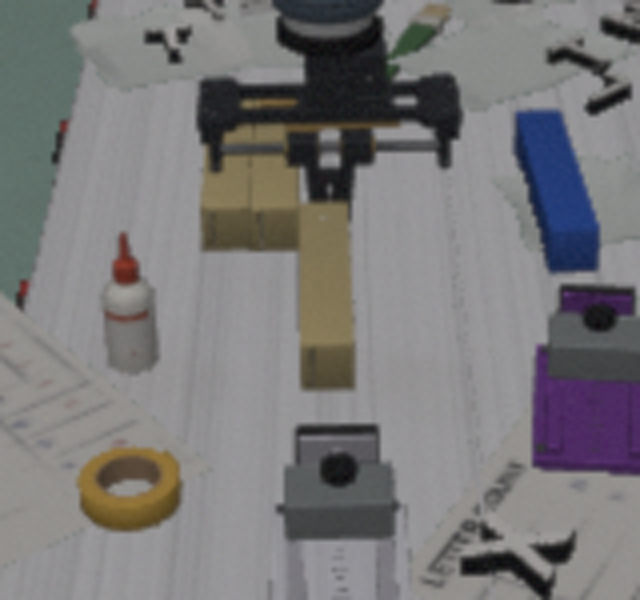

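Run:
```python
from meas import *
c=np.load("top5.npz"); f=c["frame"]; r=f[...,2].astype(float); b=f[...,0].astype(float)
def E(name,pts,z,al):
    m,s,sd=fit(c,np.array(pts),z,al); print(name,m.round(1),"slope",round(s,4),"sd",round(sd,2))
u0=int(proj(c,[[556,46,36]])[0,0]); print(u0)
E("near -x edge",[(u,edge(b,u,'v',206,218,1)[0]) for u in range(u0+5,u0+45)],30,'y')
E("near +x edge",[(u,edge(b,u,'v',192,204,-1)[0]) for u in range(u0+5,u0+45)],36,'y')
E("near front",[(edge(b,v,'u',u0-8,u0+8,-1)[0],v) for v in range(202,210)],36,'x')
E("mid front",[(edge(r,v,'u',396,404,1)[0],v) for v in range(187,195)],36,'x')
E("far +x edge",[(u,edge(b,u,'v',166,174,-1)[0]) for u in range(404,430)],36,'y')
```

```text
330
near -x edge [535.4 -13.8] slope -0.0174 sd 0.18
near +x edge [574.1 -13.9] slope -0.0194 sd 0.57
near front [558.   49.4] slope 0.0597 sd 0.23
mid front [ 595.6 -132.3] slope -0.1999 sd 1.79
far +x edge [ 650.5 -172.7] slope 0.0693 sd 5.1
```

View pics/t5.png

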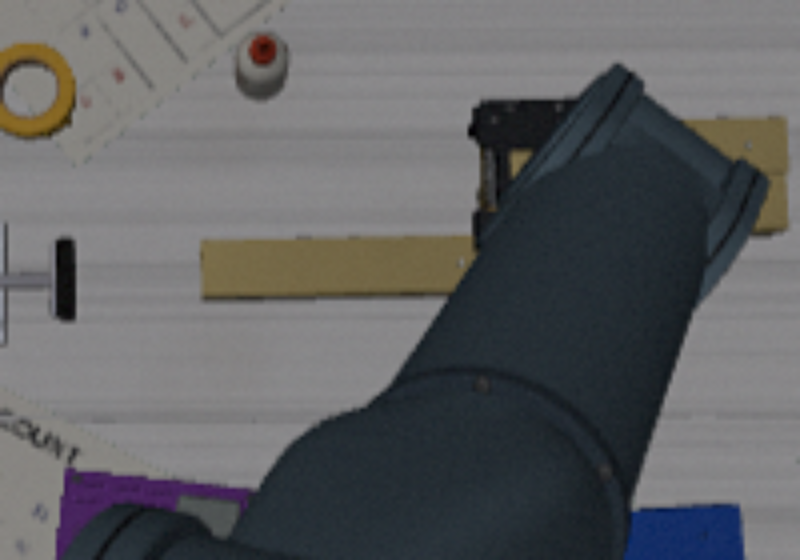

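The bar is nearly clear: front at y≈49 and about 80 mm left to the buffer. It is on course to hit ~5.5 mm off-centre. I'll push ~30 mm more, which takes it fully clear of the pack, then grip it across to centre and square it.

Call:
send_rows(deltas=[0.006, 0, 0, 0, 0, 0, -1, 0.013, 0, 0, 0, 0, 0, -1, 0.02, 0, 0, 0, 0, 0, -1, 0.026, 0, 0, 0, 0, 0, -1, 0.03, 0, 0, 0, 0, 0, -1])

```text
t: 7.6
tool_pos: [553.1, -121.1, 175.2]
tcp_rot: [-0.001, 0.701, 0.713, 0.001]
contact_force: [1.0, -2.4, 0.2]
opening: 0.3
```

Call:
send_rows(deltas=[-0.005, 0, 0, 0, 0, 0, -1, -0.013, 0, 0, 0, 0, 0, -1, -0.015, 0, -0.03, 0, 0, 0, -1, -0.015, 0, -0.07, 0, 0, 0, 0.5, -0.015, 0, -0.11, 0, 0, 0, 1])

```text
t: 8.1
tool_pos: [552.8, -137.1, 285.9]
tcp_rot: [-0.002, 0.701, 0.713, 0.001]
contact_force: [1.1, 0.5, 0.2]
opening: 14.4
```

```bash
python3 go.py 554 -18 280
python3 - <<'E'
from h import *
from station import capture,telemetry
c=capture("side"); np.savez("side6.npz",**c);cv2.imwrite("pics/s6.png",cv2.resize(c["frame"][110:260,240:400],None,fx=4,fy=4,interpolation=2))
c=capture("top"); np.savez("top6.npz",**c);cv2.imwrite("pics/t6.png",cv2.resize(c["frame"][140:280,280:480],None,fx=4,fy=4))
E
```

```text
t 8.1 pos [ 552.8 -137.1  285.9] F [1.13 0.5  0.17] open 14.4
delta m [0.119  0.0031 0.0063] rot [-0.08 -0.2   0.16] | 0.119 0.3
tool axes in world
 [[-0.016  1.    -0.002]
 [ 1.     0.016  0.004]
 [ 0.004 -0.001 -1.   ]]
```

View pics/t6.png

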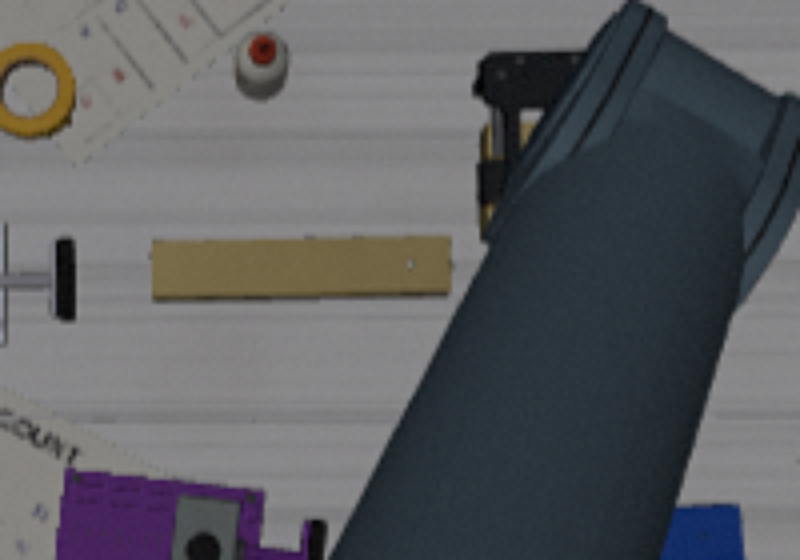

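View pics/s6.png

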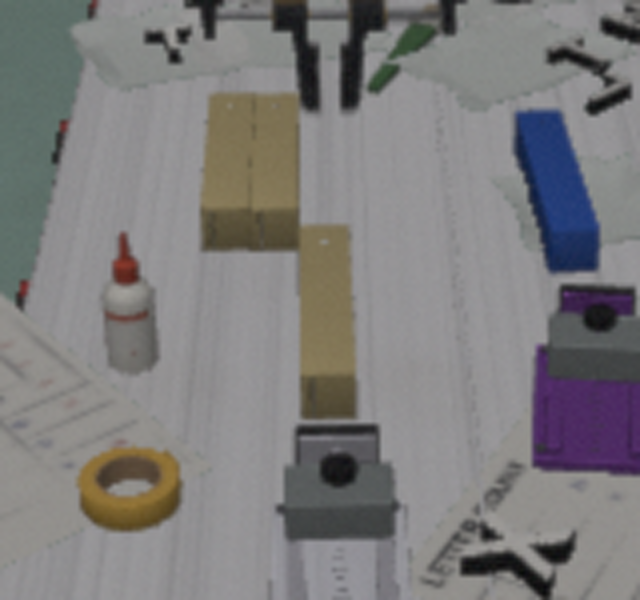

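The bar is out of the pack: top crop shows it from (152,268) to (452,265), ahead of the pack front at ~(484,190). The side view shows the other two bars where they were. Measuring the bar, bottle and buffer before gripping.

Run:
```python
from meas import *
c=np.load("top6.npz"); f=c["frame"]; r=f[...,2].astype(float); b=f[...,0].astype(float)
h=cv2.cvtColor(f,cv2.COLOR_BGR2HSV)
m=((h[...,0]>15)&(h[...,0]<32)&(h[...,1]>70)).astype(np.uint8); m[:,:312]=0; m[:,396:]=0
cn=max(cv2.findContours(m,0,1)[0],key=cv2.contourArea); x,y,w,hh=cv2.boundingRect(cn); print(x,y,w,hh)
def E(name,pts,z,al):
    m,s,sd=fit(c,np.array(pts),z,al); print(name,m.round(1),"slope",round(s,4),"sd",round(sd,2)); return m
E("-x edge",[(u,edge(b,u,'v',206,218,1)[0]) for u in range(x+4,x+w-4)],30,'y')
E("+x edge",[(u,edge(b,u,'v',194,205,-1)[0]) for u in range(x+4,x+w-4)],36,'y')
E("front",[(edge(b,v,'u',x-6,x+6,-1)[0],v) for v in range(y+3,y+hh-4)],36,'x')
E("rear",[(edge(b,v,'u',x+w-6,x+w+6,1)[0],v) for v in range(y+3,y+hh-4)],36,'x')
E("buffer face",[(edge(r,v,'u',294,303,1)[0],v) for v in range(202,218)],34,'x')
bx=cv2.minAreaRect(cn); print(bx, plane(c,[bx[0]],36).round(1), plane(c,cv2.boxPoints(bx),36).round(1).tolist())
P=cloud(c); q=P[145:172,335:360]; q=q[q[...,2]>40]; print("bottle",q.min(0).round(0),q.max(0).round(0),np.median(q,0).round(0))
```

```text
318 199 75 16
-x edge [535.4 -15.1] slope -0.0166 sd 0.19
+x edge [574.1 -15.2] slope -0.0162 sd 0.47
front [556.9  80.5] slope 0.0413 sd 0.5
rear [ 556.1 -109.9] slope -0.0047 sd 0.26
buffer face [548.3 128.8] slope 0.009 sd 0.05
((354.9613342285156, 206.56411743164062), (14.299786567687988, 74.14938354492188), 89.09062194824219) [[555.  -14.9  36. ]] [[572.2, 79.5, 36.0], [574.4, -108.8, 36.0], [538.0, -108.7, 36.0], [535.7, 78.9, 36.0]]
bottle [432.  -6.  41.] [ 702.   36. 1145.] [681.  10.  61.]
```

The bar is 190.4 long, centred at (555.5, −15), heading ≈ 0.95°. Its rear is 22 mm clear of the pack and 48 mm remain to the buffer. I'll grip it toward the rear (y≈−70) to keep the gripper body away from the bottle at (681,10).

```bash
python3 go.py 556.4 -70 240 0.95
```

```text
t 8.2 pos [ 555.  -138.   289.7] F [ 0.38 -0.71  0.53] open 22.5
delta m [0.0678 0.0021 0.0499] rot [ 0.47 -0.11 -0.04] | 0.084 0.5
tool axes in world
 [[-0.016  1.     0.008]
 [ 1.     0.016  0.002]
 [ 0.002  0.008 -1.   ]]
```

Call:
send_rows(deltas=[0.02, 0.001, 0, 0.4, -0.1, 0, 1, 0.045, 0.002, 0, 0.4, -0.1, 0, 1, 0.068, 0.002, 0.01, 0.4, -0.1, 0, 1, 0.068, 0.002, 0.03, 0.4, -0.1, 0, 1, 0.068, 0.002, 0.05, 0.4, -0.1, 0, 1])

```text
t: 8.7
tool_pos: [556.2, -68.9, 238.7]
tcp_rot: [-0.0, 0.701, 0.713, 0.001]
contact_force: [-1.3, 0.2, -0.4]
opening: 62.3
```

Call:
send_rows(deltas=[0, 0, 0, 0, 0, 0, 1, 0, 0, 0, 0, 0, 0, 1, 0, 0, 0, 0, 0, 0, 1, 0, 0, 0, 0, 0, 0, 1, 0, 0, 0, 0, 0, 0, 1])

```text
t: 9.2
tool_pos: [556.4, -69.1, 239.4]
tcp_rot: [0.0, 0.701, 0.713, 0.001]
contact_force: [-0.1, -0.1, 0.6]
opening: 88.0
```

```bash
python3 go.py 556.4 -70 174 0.95
```

```text
t 9.2 pos [556.4 -69.1 239.4] F [-0.07 -0.1   0.63] open 88.0
delta m [-0.001  -0.0001  0.0654] rot [ 0.1  -0.07  0.05] | 0.065 0.1
tool axes in world
 [[-0.017  1.     0.002]
 [ 1.     0.017  0.001]
 [ 0.001  0.002 -1.   ]]
```

Call:
send_rows(deltas=[0, 0, 0.02, 0.1, 0, 0, 1, 0, 0, 0.04, 0.1, 0, 0, 1, 0, 0, 0.055, 0.1, 0, 0, 1, 0, 0, 0.064, 0.1, 0, 0, 1, 0, 0, 0.064, 0.1, 0, 0, 1])

```text
t: 9.7
tool_pos: [556.1, -69.0, 174.5]
tcp_rot: [-0.001, 0.701, 0.713, -0.0]
contact_force: [0.5, -0.2, 0.4]
opening: 88.2
```

Call:
send_rows(deltas=[0, 0, 0, 0, 0, 0, 0.2, 0, 0, 0, 0, 0, 0, 0.0, 0, 0, 0, 0, 0, 0, -0.05, 0, 0, 0, 0, 0, 0, -0.05, 0, 0, 0, 0, 0, 0, -0.05], newtons=15)

```text
t: 10.2
tool_pos: [556.3, -69.0, 174.7]
tcp_rot: [-0.001, 0.701, 0.713, 0.0]
contact_force: [-1.0, 0.0, -0.1]
opening: 50.0
```

```bash
python3 go.py 556.4 -70 174 0.95;  python3 - <<'E'
from h import *
from station import capture,telemetry
c=capture("side"); np.savez("side7.npz",**c);cv2.imwrite("pics/s7.png",cv2.resize(c["frame"][110:260,240:400],None,fx=4,fy=4,interpolation=2))
E
```

```text
t 10.2 pos [556.3 -69.  174.7] F [-1.03  0.05 -0.11] open 50.0
delta m [-0.001   0.0001  0.0007] rot [-0.07 -0.08  0.05] | 0.001 0.1
tool axes in world
 [[-0.017  1.    -0.001]
 [ 1.     0.017  0.001]
 [ 0.001 -0.001 -1.   ]]
```

View pics/s7.png

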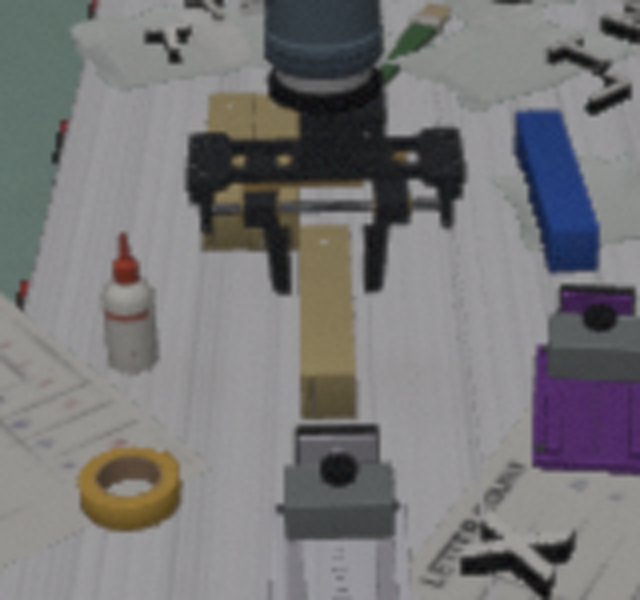

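The fingers straddle the bar evenly (side crop 283 and 373, bar 300–352). Closing.

Call:
send_rows(deltas=[0, 0, 0, 0, 0, 0, -0.12, 0, 0, 0, 0, 0, 0, -0.2, 0, 0, 0, 0, 0, 0, -0.3, 0, 0, 0, 0, 0, 0, -0.6, 0, 0, 0, 0, 0, 0, -1], newtons=25)

```text
t: 10.75
tool_pos: [556.5, -69.0, 174.8]
tcp_rot: [-0.001, 0.701, 0.713, 0.0]
contact_force: [1.6, 0.3, 0.3]
opening: 35.8
```

```bash
python3 go.py 551 -35 174.7 0.57
```

```text
t 10.75 pos [556.5 -69.  174.8] F [1.59 0.25 0.27] open 35.8
delta m [ 0.0341 -0.0049  0.0002] rot [-0.03 -0.07  0.41] | 0.034 0.4
tool axes in world
 [[-0.017  1.    -0.   ]
 [ 1.     0.017  0.001]
 [ 0.001 -0.    -1.   ]]
```

Call:
send_rows(deltas=[0.006, -0.001, 0, 0, 0, 0.1, -1, 0.013, -0.0025, 0, 0, 0, 0.2, -1, 0.021, -0.004, 0, 0, 0, 0.3, -1, 0.028, -0.005, 0, 0, 0, 0.4, -1, 0.034, -0.0057, 0, 0, 0, 0.4, -1])

```text
t: 11.25
tool_pos: [549.9, -34.3, 174.8]
tcp_rot: [-0.001, 0.703, 0.711, 0.0]
contact_force: [0.4, -3.1, -0.5]
opening: 35.3
```

```bash
python3 go.py 550 -21 174.7 0.57;  python3 - <<'E'
from meas import *
from station import capture,telemetry
c=capture("side"); np.savez("side8.npz",**c);cv2.imwrite("pics/s8.png",cv2.resize(c["frame"][110:260,240:400],None,fx=4,fy=4,interpolation=2))
c=capture("top"); np.savez("top8.npz",**c);cv2.imwrite("pics/t8.png",cv2.resize(c["frame"][140:280,280:480],None,fx=4,fy=4))
E
```

```text
t 11.25 pos [549.9 -34.3 174.8] F [ 0.44 -3.11 -0.52] open 35.3
delta m [0.0133 0.0002 0.0001] rot [-0.05 -0.08  0.05] | 0.013 0.1
tool axes in world
 [[-0.011  1.    -0.001]
 [ 1.     0.011  0.001]
 [ 0.001 -0.001 -1.   ]]
```

View pics/t8.png

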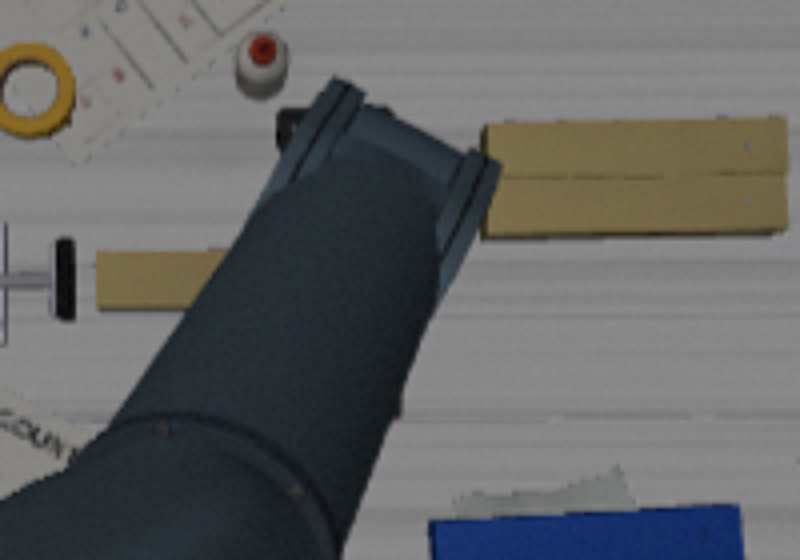

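View pics/s8.png

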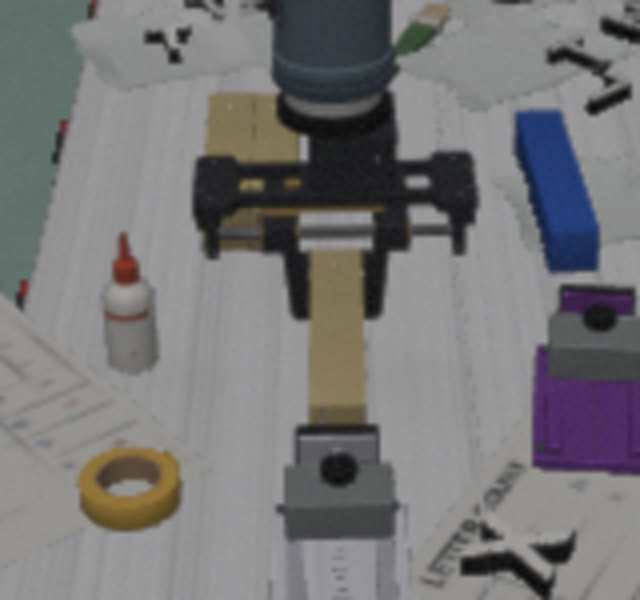

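The bar's front end at top crop (97,281) is centred on the buffer at (65,279), with a gap of roughly 13 mm. Checking that the gripper body clears the bottle over the last ~16 mm, and refining the gap.

Run:
```python
from meas import *
c=np.load("top8.npz"); f=c["frame"]; P=cloud(c); b=f[...,0].astype(float); r=f[...,2].astype(float)
def S(v0,v1,u0,u1,z0,z1):
    q=P[v0:v1,u0:u1].reshape(-1,3); q=q[(q[:,2]>z0)&(q[:,2]<z1)]; return np.percentile(q,[1,50,99],axis=0).round(0).tolist(),len(q)
print("bottle",S(145,172,335,356,15,120))
print("body end",S(166,178,349,356,15,250))
s=np.load("side8.npz"); P2=cloud(s); f2=s["frame"]
q=P2[150:205,262:282].reshape(-1,3); q=q[(q[:,2]>15)&(q[:,2]<130)]; print("bottle side",np.percentile(q,[1,50,99],axis=0).round(0))
q=P2[148:175,288:296].reshape(-1,3); q=q[(q[:,2]>15)]; print("body side",np.percentile(q,[1,50,99],axis=0).round(0))
def E(name,pts,z,al):
    m,s,sd=fit(c,np.array(pts),z,al); print(name,m.round(1),"slope",round(s,4),"sd",round(sd,2)); return m
E("front",[(edge(b,v,'u',299,310,-1)[0],v) for v in range(205,216)],36,'x')
E("buffer face",[(edge(r,v,'u',294,303,1)[0],v) for v in range(202,218)],34,'x')
E("+x",[(u,edge(b,u,'v',197,209,-1)[0]) for u in range(307,330)],36,'y')
E("-x",[(u,edge(b,u,'v',210,222,1)[0]) for u in range(307,325)],30,'y')
```

```text
bottle ([[631.0, -12.0, 19.0], [678.0, 8.0, 61.0], [701.0, 25.0, 117.0]], 207)
body end ([[618.0, -12.0, 92.0], [632.0, -3.0, 115.0], [641.0, 2.0, 120.0]], 51)
bottle side [[673.   5.  16.]
 [689.  21.  51.]
 [706.  29.  99.]]
body side [[ 625. -218.   24.]
 [ 634.  -12.  115.]
 [ 649.    5.  120.]]
front [546.8 115.9] slope 0.0203 sd 0.27
buffer face [548.3 128.8] slope 0.0088 sd 0.04
+x [566.1  78.9] slope 0.0036 sd 0.03
-x [527.9  85.5] slope 0.0025 sd 0.03
```

Call:
send_rows(deltas=[0.0025, 0, 0, 0, 0, 0, -1, 0.005, 0, 0, 0, 0, 0, -1, 0.007, 0, 0, 0, 0, 0, -1, 0.0085, 0, 0, 0, 0, 0, -1, 0.0095, 0, 0, 0, 0, 0, -1])

```text
t: 11.85
tool_pos: [549.9, -24.0, 174.8]
tcp_rot: [-0.001, 0.703, 0.711, 0.0]
contact_force: [0.2, -2.7, -0.5]
opening: 36.1
```

Call:
send_rows(deltas=[0.0005, 0, 0, 0, 0, 0, -1, 0.001, 0, 0, 0, 0, 0, -1, 0.0015, 0, 0, 0, 0, 0, -1, 0.002, 0, 0, 0, 0, 0, -1, 0.0025, 0, 0, 0, 0, 0, -1])

```text
t: 12.35
tool_pos: [549.9, -21.5, 174.8]
tcp_rot: [-0.001, 0.703, 0.711, 0.0]
contact_force: [-0.5, -2.7, -1.3]
opening: 35.8
```

```bash
python3 go.py 549.7 -21 174.7 0.57
```

```text
t 12.35 pos [549.9 -21.5 174.8] F [-0.45 -2.68 -1.3 ] open 35.8
delta m [ 0.0005 -0.0002  0.0001] rot [-0.08 -0.14  0.1 ] | 0.001 0.2
tool axes in world
 [[-0.012  1.    -0.001]
 [ 1.     0.012  0.002]
 [ 0.003 -0.001 -1.   ]]
```

Call:
send_rows(deltas=[0.0003, 0, 0, 0, 0, 0, -1, 0.0006, 0, 0, 0, 0, 0, -1, 0.0009, 0, 0, 0, 0, 0, -1, 0.0012, 0, 0, 0, 0, 0, -1, 0.0015, 0, 0, 0, 0, 0, -1])

```text
t: 12.85
tool_pos: [549.9, -20.0, 174.8]
tcp_rot: [-0.001, 0.703, 0.711, 0.0]
contact_force: [-0.3, -2.7, 0.5]
opening: 35.9
```

Call:
send_rows(deltas=[0.0003, 0, 0, 0, 0, 0, -1, 0.0006, 0, 0, 0, 0, 0, -1, 0.0009, 0, 0, 0, 0, 0, -1, 0.0012, 0, 0, 0, 0, 0, -1, 0.0015, 0, 0, 0, 0, 0, -1])

```text
t: 13.35
tool_pos: [549.8, -18.7, 174.8]
tcp_rot: [-0.001, 0.703, 0.711, 0.0]
contact_force: [0.2, -2.4, 0.1]
opening: 35.8
```

Call:
send_rows(deltas=[0.0003, 0, 0, 0, 0, 0, -1, 0.0006, 0, 0, 0, 0, 0, -1, 0.0009, 0, 0, 0, 0, 0, -1, 0.0012, 0, 0, 0, 0, 0, -1, 0.0015, 0, 0, 0, 0, 0, -1])

```text
t: 13.85
tool_pos: [549.8, -17.6, 174.8]
tcp_rot: [-0.001, 0.703, 0.711, 0.0]
contact_force: [0.7, -5.9, -1.4]
opening: 35.8
```

Run:
```python
from meas import *
from station import capture,telemetry
c=capture("top"); np.savez("top9.npz",**c);cv2.imwrite("pics/t9.png",cv2.resize(c["frame"][190:230,280:350],None,fx=10,fy=10))
s=capture("side"); np.savez("side9.npz",**s);cv2.imwrite("pics/s9.png",cv2.resize(s["frame"][180:250,290:370],None,fx=8,fy=8,interpolation=2))
print(c["frame"][210,290:312,2],telemetry.get_obs()["contact_force"].round(2) if hasattr(telemetry.get_obs()["contact_force"],'round') else telemetry.get_obs()["contact_force"])
```

```text
[107 102 112 118  11  16  18  43 127 121 120 119 118 118 119 120 115 117
 119 118 117 117] [ 0.18 -4.55 -0.66]
```

View pics/t9.png

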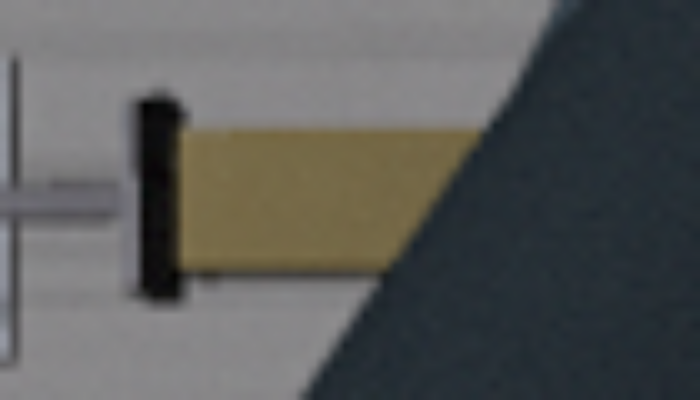

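View pics/s9.png

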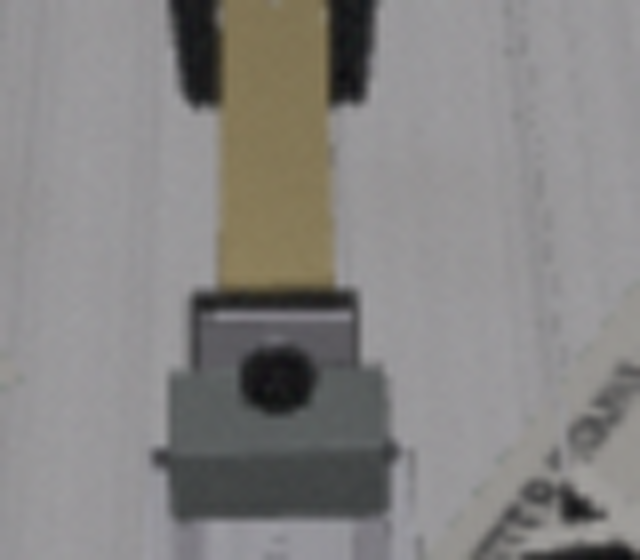

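Contact: the bar is flat on the rubber (top crop (180,200), no wedge visible) and near the middle of the plate. The force rose from 2.7 N (sliding friction) to about 5–6 N. Pressing on gently towards 8 N at the buffer, which means ≈10.5 N at the wrist with friction.

Call:
send_rows(deltas=[0.0002, 0, 0, 0, 0, 0, -1, 0.0005, 0, 0, 0, 0, 0, -1, 0.0008, 0, 0, 0, 0, 0, -1, 0.0011, 0, 0, 0, 0, 0, -1, 0.0013, 0, 0, 0, 0, 0, -1])

```text
t: 14.45
tool_pos: [549.7, -17.0, 174.8]
tcp_rot: [-0.001, 0.703, 0.711, -0.0]
contact_force: [-0.1, -6.9, -1.9]
opening: 35.6
```

Call:
send_rows(deltas=[0.0004, 0, 0, 0, 0, 0, -1, 0.0008, 0, 0, 0, 0, 0, -1, 0.0012, 0, 0, 0, 0, 0, -1, 0.0016, 0, 0, 0, 0, 0, -1, 0.0019, 0, 0, 0, 0, 0, -1])

```text
t: 14.95
tool_pos: [549.6, -16.1, 174.8]
tcp_rot: [0.0, 0.704, 0.711, -0.001]
contact_force: [0.9, -7.7, -1.3]
opening: 35.4
```

Call:
send_rows(deltas=[0.0006, 0, 0, 0, 0, 0, -1, 0.0011, 0, 0, 0, 0, 0, -1, 0.0015, 0, 0, 0, 0, 0, -1, 0.0018, 0, 0, 0, 0, 0, -1, 0.002, 0, 0, 0, 0, 0, -1])

```text
t: 15.45
tool_pos: [549.5, -15.5, 174.8]
tcp_rot: [0.001, 0.704, 0.71, -0.001]
contact_force: [0.8, -8.4, -1.9]
opening: 35.7
```

Call:
send_rows(deltas=[0.0012, 0.0001, 0, 0, 0, 0, -1, 0.0018, 0.0001, 0, 0, 0, 0, -1, 0.0022, 0.0002, 0, 0, 0, 0, -1, 0.0025, 0.0002, 0, 0, 0, 0, -1, 0.0028, 0.0002, 0, 0, 0, 0, -1])

```text
t: 15.95
tool_pos: [549.4, -14.5, 174.8]
tcp_rot: [0.002, 0.704, 0.71, -0.002]
contact_force: [0.5, -9.3, -1.3]
opening: 36.1
```

```bash
python3 go.py 549.7 -21 174.7 0.57
python3 - <<'E'
from meas import *
from station import capture,telemetry
def E(c,name,pts,z,al):
    m,s,sd=fit(c,np.array(pts),z,al); print(name,m.round(1),"slope",round(s,4),"sd",round(sd,2)); return m
for n in ("9",None):
    c=np.load("top9.npz") if n else capture("top")
    if not n: np.savez("top10.npz",**c)
    r=np.asarray(c["frame"])[...,2].astype(float); print(np.asarray(c["frame"])[210,285:303,2])
    E(c,"buffer back",[(edge(r,v,'u',287,298,-1)[0],v) for v in range(202,218)],34,'x')
    E(c,"bar front",[(edge(r,v,'u',292,303,1)[0],v) for v in range(206,216)],35,'x')
print(telemetry.get_obs()["contact_force"])
E
```

```text
t 15.95 pos [549.4 -14.5 174.8] F [ 0.49 -9.32 -1.29] open 36.1
delta m [-0.0065  0.0003  0.0002] rot [-0.03  0.34 -0.12] | 0.007 0.4
tool axes in world
 [[-0.008  1.    -0.   ]
 [ 1.     0.008 -0.006]
 [-0.006 -0.001 -1.   ]]
[105 105 105 105 105 107 102 112 118  11  16  18  43 127 121 120 119 118]
buffer back [548.4 141.7] slope 0.0264 sd 0.16
bar front [545.7 131.4] slope 0.0106 sd 0.08
[106 106 105 105 105 104  78 123   0  12  13  27 128 122 121 120 118 118]
buffer back [548.4 143.9] slope 0.0049 sd 0.09
bar front [545.7 133.9] slope 0.0146 sd 0.06
[ 0.50091678 -8.81050257 -1.90249959]
```

Sight and force agree: the buffer is compressed ≈2.5 mm (≈7.3 N), and the wrist reads ≈9 N including ~2 N of friction. A little more, then hold for over 1 s.

Call:
send_rows(deltas=[0.002, 0.0002, 0, 0, 0.2, 0, -1, 0.0023, 0.0002, 0, 0, 0.2, 0, -1, 0.0024, 0.0002, 0, 0, 0.2, 0, -1, 0.0024, 0.0002, 0, 0, 0.2, 0, -1, 0.0024, 0.0002, 0, 0, 0.2, 0, -1])

```text
t: 16.5
tool_pos: [549.2, -14.2, 174.9]
tcp_rot: [0.002, 0.705, 0.709, -0.002]
contact_force: [0.5, -10.6, -1.3]
opening: 35.7
```

Run:
```python
from meas import *
from station import capture,telemetry
def E(c,name,pts,z,al):
    m,s,sd=fit(c,np.array(pts),z,al); print(name,m.round(1),"slope",round(s,4),"sd",round(sd,2)); return m
o=telemetry.get_obs();print(o["tool_pos"],o["contact_force"])
for k in range(2):
    c=capture("top")
    r=np.asarray(c["frame"])[...,2].astype(float)
    E(c,"buffer back",[(edge(r,v,'u',287,298,-1)[0],v) for v in range(202,218)],34,'x')
    E(c,"bar front",[(edge(r,v,'u',292,303,1)[0],v) for v in range(206,216)],35,'x')
    o=telemetry.get_obs();print(o["tool_pos"],o["contact_force"])
```

```text
[549.228883   -14.2072857  174.88532799] [  0.49085101 -10.59495644  -1.34364079]
buffer back [548.4 144. ] slope 0.0035 sd 0.06
bar front [545.7 133.8] slope 0.012 sd 0.07
[549.22180473 -14.19257391 174.87301177] [  0.02677857 -11.3232183   -1.04469113]
buffer back [548.4 144. ] slope 0.0039 sd 0.06
bar front [545.7 133.8] slope 0.0082 sd 0.07
[549.24958364 -14.18698318 174.88924606] [  0.25686924 -10.41888059  -1.48058274]
```

Call:
send_rows(deltas=[0.0021, 0.0003, 0, 0, 0.2, -0.1, -1, 0.0021, 0.0003, 0, 0, 0.2, -0.1, -1, 0.0021, 0.0003, 0, 0, 0.2, -0.1, -1, 0.0021, 0.0003, 0, 0, 0.2, -0.1, -1, 0.0021, 0.0003, 0, 0, 0.2, -0.1, -1])

```text
t: 17.1
tool_pos: [549.2, -14.2, 174.9]
tcp_rot: [0.002, 0.705, 0.709, -0.002]
contact_force: [-0.1, -11.1, -1.8]
opening: 35.8
```

Call:
send_rows(deltas=[0.0021, 0.0003, 0, 0, 0.2, -0.1, -1, 0.0021, 0.0003, 0, 0, 0.2, -0.1, -1, 0.0021, 0.0003, 0, 0, 0.2, -0.1, -1, 0.0021, 0.0003, 0, 0, 0.2, -0.1, -1, 0.0021, 0.0003, 0, 0, 0.2, -0.1, -1])

```text
t: 17.6
tool_pos: [549.2, -14.3, 174.9]
tcp_rot: [0.002, 0.705, 0.71, -0.002]
contact_force: [0.4, -10.5, -1.6]
opening: 35.6
```

```bash
python3 go.py 549.4 -16 174.8 0.57
```

```text
t 17.6 pos [549.2 -14.3 174.9] F [  0.37 -10.54  -1.57] open 35.6
delta m [-0.0017  0.0002  0.0001] rot [-0.02  0.28 -0.16] | 0.002 0.3
tool axes in world
 [[-0.007  1.    -0.   ]
 [ 1.     0.007 -0.005]
 [-0.005 -0.    -1.   ]]
```

Held about 10.7 N at the wrist (≈8 N at the buffer) steadily from t=16.5 to 17.6. Now relaxing slowly so the release doesn't kick the bar back.

Call:
send_rows(deltas=[0.0014, 0.0002, 0, 0, 0.2, -0.1, -1, 0.0007, 0.0002, 0, 0, 0.2, -0.1, -1, 0.0001, 0.0001, 0, 0, 0.2, -0.1, -1, -0.0004, 0, 0, 0, 0.2, -0.1, -1, -0.0008, 0, 0, 0, 0.2, -0.1, -1])

```text
t: 18.1
tool_pos: [549.1, -15.7, 174.9]
tcp_rot: [0.001, 0.704, 0.71, -0.001]
contact_force: [0.4, -5.4, -1.9]
opening: 36.1
```

Call:
send_rows(deltas=[0, 0, 0, 0, 0, 0, -1, -0.0001, 0, 0, 0, 0, 0, -1, -0.0002, 0, 0, 0, 0, 0, -1, -0.0002, 0, 0, 0, 0, 0, -1, -0.0002, 0, 0, 0, 0, 0, -1])

```text
t: 18.6
tool_pos: [549.1, -16.0, 174.8]
tcp_rot: [0.001, 0.704, 0.71, -0.001]
contact_force: [0.7, -5.0, -1.7]
opening: 36.0
```

```bash
python3 go.py 549.4 -16 174.8 0.57
cat > bf.py <<'E'
from meas import *
from station import capture,telemetry
def E(c,name,pts,z,al):
    m,s,sd=fit(c,np.array(pts),z,al); print(name,m.round(1),"slope",round(s,4),"sd",round(sd,2)); return m
c=capture("top"); r=np.asarray(c["frame"])[...,2].astype(float)
E(c,"buffer back",[(edge(r,v,'u',287,298,-1)[0],v) for v in range(202,218)],34,'x')
E(c,"bar front",[(edge(r,v,'u',292,303,1)[0],v) for v in range(206,216)],35,'x')
print(telemetry.get_obs()["contact_force"])
E
python3 bf.py
```

```text
t 18.6 pos [549.1 -16.  174.8] F [ 0.65 -4.95 -1.66] open 36.0
delta m [0.     0.0003 0.    ] rot [-0.02  0.14 -0.11] | 0.0 0.2
tool axes in world
 [[-0.008  1.    -0.   ]
 [ 1.     0.008 -0.002]
 [-0.002 -0.    -1.   ]]
buffer back [548.4 143.9] slope 0.005 sd 0.1
bar front [545.7 133. ] slope -0.0418 sd 0.37
[ 0.62043103 -4.6448826  -1.10283363]
```

Call:
send_rows(deltas=[-0.0003, 0, 0, 0, 0, 0, -1, -0.0006, 0, 0, 0, 0, 0, -1, -0.0008, 0, 0, 0, 0, 0, -1, -0.001, 0, 0, 0, 0, 0, -1, -0.001, 0, 0, 0, 0, 0, -1])

```text
t: 19.15
tool_pos: [549.2, -16.7, 174.8]
tcp_rot: [0.001, 0.704, 0.71, -0.001]
contact_force: [0.9, -2.3, -1.4]
opening: 35.7
```

```bash
python3 bf.py
```

```text
buffer back [548.4 142.6] slope 0.0236 sd 0.19
bar front [545.7 131.5] slope 0.0006 sd 0.09
[ 0.46348589 -3.27765287 -1.54870955]
```

Call:
send_rows(deltas=[-0.0002, 0, 0, 0, 0, 0, -1, -0.0004, 0, 0, 0, 0, 0, -1, -0.0006, 0, 0, 0, 0, 0, -1, -0.0007, 0, 0, 0, 0, 0, -1, -0.0007, 0, 0, 0, 0, 0, -1])

```text
t: 19.7
tool_pos: [549.2, -17.2, 174.8]
tcp_rot: [0.0, 0.704, 0.71, -0.001]
contact_force: [0.4, -1.2, -1.1]
opening: 35.7
```

```bash
python3 bf.py
```

```text
buffer back [548.4 141.8] slope 0.0301 sd 0.18
bar front [545.7 131.5] slope 0.0113 sd 0.13
[ 0.87047028 -1.11802003  0.18239093]
```

Nearly unloaded (wrist 1.1 N), with the buffer still ≈0.5 mm compressed. Opening.

Call:
send_rows(deltas=[0, 0, 0, 0, 0, 0, -0.15, 0, 0, 0, 0, 0, 0, -0.1, 0, 0, 0, 0, 0, 0, 0, 0, 0, 0, 0, 0, 0, 0.3, 0, 0, 0, 0, 0, 0, 0.6])

```text
t: 20.25
tool_pos: [549.2, -17.1, 174.8]
tcp_rot: [0.0, 0.704, 0.71, -0.001]
contact_force: [0.2, -0.3, -0.6]
opening: 57.9
```

```bash
python3 go.py 549.4 -17 174.8 0.57; python3 bf.py
```

```text
t 20.25 pos [549.2 -17.1 174.8] F [ 0.25 -0.35 -0.63] open 57.9
delta m [0.0001 0.0002 0.    ] rot [-0.03  0.09 -0.08] | 0.0 0.1
tool axes in world
 [[-0.009  1.    -0.   ]
 [ 1.     0.009 -0.002]
 [-0.002 -0.    -1.   ]]
buffer back [548.4 141.4] slope 0.0045 sd 0.05
bar front [545.7 131.3] slope 0.0098 sd 0.08
[0.59680626 0.63799201 1.37567608]
```

Call:
send_rows(deltas=[0, 0, 0, 0, 0, 0, 0.6, 0, 0, -0.015, 0, 0, 0, 0.6, 0, 0, -0.05, 0, 0, 0, 0.6, 0, 0, -0.09, 0, 0, 0, 0.6, 0, 0, -0.13, 0, 0, 0, 0.6])

```text
t: 20.8
tool_pos: [548.9, -17.1, 307.0]
tcp_rot: [0.0, 0.704, 0.71, -0.001]
contact_force: [0.2, 1.1, -0.4]
opening: 70.3
```

Call:
send_rows(deltas=[-0.02, 0, -0.02, 0, 0, 0, 0.6, -0.06, 0, -0.03, 0, 0, 0, 0.6, -0.1, 0, -0.04, 0, 0, 0, 0.6, -0.14, -0.02, -0.04, 0, 0, 0, 0.6, -0.18, -0.04, -0.04, 0, 0, 0, 0.6])

```text
t: 21.3
tool_pos: [509.8, -199.0, 348.8]
tcp_rot: [0.001, 0.704, 0.71, -0.0]
contact_force: [0.7, 0.5, -0.1]
opening: 70.4
```

Run:
```python
from meas import *
from station import capture,telemetry
c=capture("top"); np.savez("topf.npz",**c); s=capture("side"); np.savez("sidef.npz",**s)
cv2.imwrite("pics/tf.png",cv2.resize(c["frame"][150:290,260:460],None,fx=4,fy=4,interpolation=2))
cv2.imwrite("pics/sf.png",cv2.resize(s["frame"][110:260,240:400],None,fx=4,fy=4,interpolation=2))
f=c["frame"]; r=f[...,2].astype(float); b=f[...,0].astype(float)
def E(c,name,pts,z,al):
    m,s,sd=fit(c,np.array(pts),z,al); print(name,m.round(1),"slope",round(s,4),"sd",round(sd,2)); return m
E(c,"buffer back",[(edge(r,v,'u',287,298,-1)[0],v) for v in range(202,218)],34,'x')
E(c,"bar front",[(edge(r,v,'u',292,303,1)[0],v) for v in range(206,216)],35,'x')
E(c,"+x",[(u,edge(b,u,'v',197,209,-1)[0]) for u in range(303,350)],36,'y')
E(c,"-x",[(u,edge(b,u,'v',210,222,1)[0]) for u in range(303,350)],30,'y')
E(c,"mid front",[(edge(r,v,'u',396,404,1)[0],v) for v in range(187,195)],36,'x')
c0=np.load("top0.npz")["frame"].astype(int)
d=np.abs(f.astype(int)-c0).max(-1)
for n,(u0,u1,v0,v1) in {"bars mid/far":(396,480,167,197),"bottle":(335,356,146,167),"tape":(273,301,149,177),"X":(250,275,238,265),"purple":(290,365,255,295),"blue":(385,468,262,286)}.items(): print(n,"px changed>40:",int((d[v0:v1,u0:u1]>40).sum()))
print(telemetry.get_obs()["t"],telemetry.get_obs()["tool_pos"])
```

```text
buffer back [548.4 141.4] slope 0.0045 sd 0.06
bar front [545.7 131.3] slope 0.0111 sd 0.08
+x [566.   58.6] slope 0.0039 sd 0.06
-x [527.8  58.8] slope 0.0023 sd 0.09
mid front [ 595.6 -133. ] slope 0.0097 sd 0.15
bars mid/far px changed>40: 1294
bottle px changed>40: 0
tape px changed>40: 0
X px changed>40: 0
purple px changed>40: 0
blue px changed>40: 522
21.4 [ 506.66851128 -203.87709043  349.07906293]
```

View pics/tf.png

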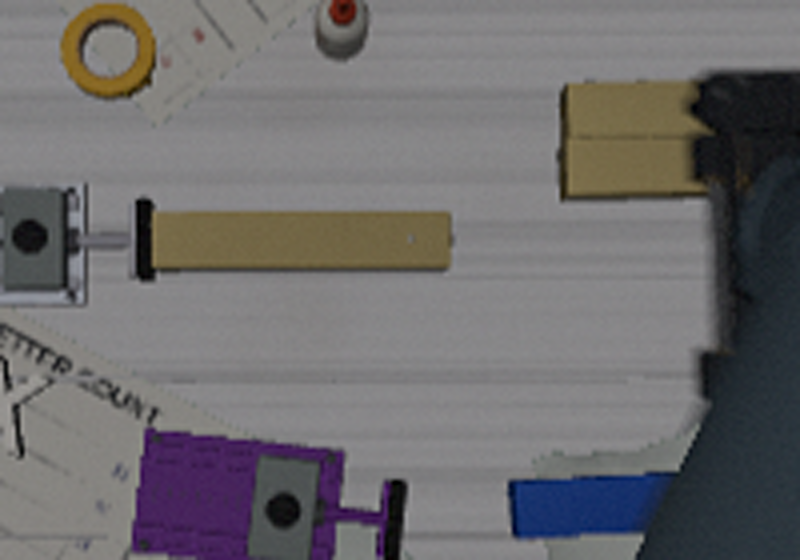

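View pics/sf.png

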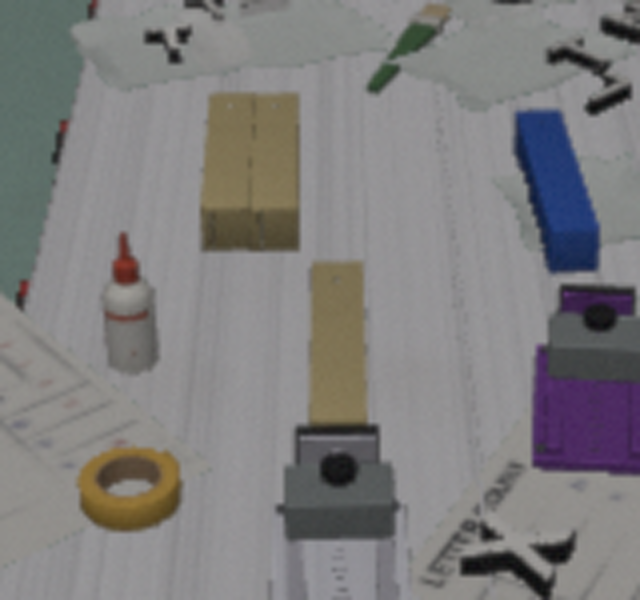

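The final views show the bar against the rubber at top crop (152,240), with bottle, tape, X and pack as before. The "px changed" counts for the pack and blue bar come from the arm covering them. I want finer checks of yaw and of true contact, by area-averaged edges and averaged frames.

```bash
cat > fine.py <<'E'
from meas import *
from station import capture,telemetry
def cov(p,lo,hi): # coverage-type subpixel edge between plateau a (start) and b (end)
    p=p[lo:hi]; a=np.median(p[:3]); b=np.median(p[-3:]); return lo-0.5+np.sum((p-b)/(a-b))
def run(F,c,tag,u0,u1):
    b=F[...,0]
    pts=[(u,cov(b[:,u],196,211)) for u in range(u0,u1)]
    m,s,sd=fit(c,np.array(pts),36,'y'); print(tag,"+x edge",m.round(2),"slope",round(s,4),round(sd,2))
if __name__=="__main__":
    c0=np.load("top0.npz"); M,f,cx,cy,o=cam(c0)
    w=plane(c0,[(300,205),(370,205)],36); print("pixel-row slope",(w[1,0]-w[0,0])/(w[1,1]-w[0,1]))
    Fs=[capture("top") for _ in range(4)]; F=np.mean([x["frame"].astype(float) for x in Fs],0); c=Fs[0]; np.save("avg.npy",F)
    run(F,c,"now",305,366)
    c6=np.load("top6.npz"); b=c6["frame"][...,0].astype(float)
    m,s,sd=fit(c6,np.array([(u,cov(b[:,u],193,207)) for u in range(324,386)]),36,'y'); print("top6 +x",m.round(2),round(s,4),round(sd,2))
    b=c0["frame"][...,0].astype(float)
    m,s,sd=fit(c0,np.array([(u,cov(b[:,u],164,178)) for u in range(406,470)]),36,'y'); print("far bar at start",m.round(2),round(s,4),round(sd,2))
    np.set_printoptions(linewidth=200)
    for r0,r1 in((203,204),(206,214),(217,218)): print(r0,"red now",F[r0:r1,286:308,2].mean(0).round(0),"\n   start",c0["frame"][r0:r1,286:308,2].mean(0).round(0),"\n blue now",F[r0:r1,286:308,0].mean(0).round(0))
E
python3 fine.py
```

```text
pixel-row slope 0.004117826654844231
now +x edge [566.43  36.84] slope 0.0033 0.35
top6 +x [573.31 -12.75] -0.0197 1.09
far bar at start [ 649.81 -224.83] -0.0088 0.59
203 red now [136. 136. 136. 135. 135. 136. 121. 126.  14.  13.  13.  24. 132. 124. 122. 122. 121. 121. 120. 120. 119. 116.] 
   start [121. 120. 122. 123. 121. 123. 112. 112.   2.  13.  17.  11.  34. 130. 123. 120. 124. 121. 123. 121. 119. 121.] 
 blue now [136. 138. 137. 136. 136. 137. 125. 132.  13.  13.  14.  16.  89.  83.  80.  80.  80.  80.  79.  79.  78.  64.]
206 red now [109. 109. 109. 109. 109. 112. 111. 124.  11.  15.  13.  28. 128. 120. 119. 119. 118. 119. 118. 118. 117. 117.] 
   start [ 98.  97.  98.  97.  97. 100.  94. 108.  10.  12.  13.  10.  18. 124. 118. 117. 117. 116. 116. 116. 116. 116.] 
 blue now [112. 111. 112. 112. 112. 114. 116. 130.   9.  14.  15.  19.  78.  73.  72.  72.  72.  72.  71.  71.  71.  71.]
217 red now [136. 137. 136. 137. 137. 138. 113. 114.  11.  15.  14.   8.  24.  70.  52.  49.  52.  51.  51.  67.  68.  68.] 
   start [122. 122. 120. 122. 121. 124.  88. 107.  14.  13.   5.  13.  22. 131. 124. 121. 122. 124. 122. 123. 123. 123.] 
 blue now [136. 138. 138. 138. 137. 139. 114. 119.  10.  15.  15.  10.  21.  66.  42.  42.  43.  44.  44.  63.  63.  63.]
```

Run:
```python
from meas import *
from station import capture
F=np.load("avg.npy"); np.set_printoptions(linewidth=220)
print("edge rows, blue, cols 303..367 step 4"); print(F[200:206,303:368:4,0].round(0)); print(F[214:220,303:368:4,0].round(0))
def side(c,f,rows,L,Rr,z=36):
    h=f.astype(float); sat=h[...,2]-h[...,0]; out=[]
    for v in rows:
        p=sat[v]; bp=np.median(p[(L+Rr)//2-2:(L+Rr)//2+3]); 
        l=p[L-8:(L+Rr)//2]; r=p[(L+Rr)//2:Rr+8]
        bl=np.median(l[:3]); br=np.median(r[-3:])
        ul=(L+Rr)//2-0.5-np.sum((l-bl)/(bp-bl)); ur=(L+Rr)//2-0.5+np.sum((r-br)/(bp-br))
        out.append((v,ul,ur))
    o=np.array(out); a=plane(c,o[:,[1,0]],z); b=plane(c,o[:,[2,0]],z)
    w=np.abs(a[:,0]-b[:,0]); m=(a+b)/2
    for n,q in(("left(+x)",a),("right",b),("mid",m)):
        k=np.polyfit(q[:,1],q[:,0],1); print(n,"slope",k[0].round(4),"x mean",q[:,0].mean().round(1),"sd",np.std(q[:,0]-np.polyval(k,q[:,1])).round(2))
    print("width",w.mean().round(1),"y",a[:,1].min().round(0),a[:,1].max().round(0))
fs=[capture("side") for _ in range(3)]; c=fs[0]; f=np.mean([x["frame"].astype(float) for x in fs],0)
side(c,f,range(178,212),316,332)
c0=np.load("side0.npz"); side(c0,c0["frame"],range(137,157),313,327) # start: only rhs edge valid for near bar
c6=np.load("side6.npz"); side(c6,c6["frame"],range(169,201),315,328)
```

```text
edge rows, blue, cols 303..367 step 4
[[138. 138. 136. 136. 136. 138. 136. 136. 136. 137. 136. 135. 136. 138. 138. 137. 137.]
 [138. 140. 138. 138. 138. 140. 140. 139. 138. 139. 139. 138. 138. 138. 140. 138. 138.]
 [126. 121. 122. 121. 121. 122. 122. 122. 120. 122. 122. 120. 120. 121. 121. 122. 122.]
 [ 80.  64.  64.  64.  63.  67.  63.  64.  65.  66.  65.  63.  63.  64.  63.  63.  64.]
 [ 71.  70.  70.  70.  69.  69.  68.  70.  68.  69.  66.  66.  66.  67.  68.  67.  69.]
 [ 72.  71.  70.  70.  69.  68.  68.  70.  69.  70.  67.  68.  68.  68.  69.  69.  68.]]
[[ 70.  70.  71.  70.  70.  67.  70.  69.  69.  68.  68.  70.  70.  69.  67.  69.  67.]
 [ 73.  72.  72.  71.  70.  71.  70.  70.  70.  69.  70.  70.  70.  70.  68.  69.  68.]
 [ 60.  59.  57.  58.  58.  57.  57.  55.  57.  57.  57.  58.  57.  56.  56.  55.  55.]
 [ 44.  63.  63.  63.  62.  62.  60.  63.  62.  63.  61.  64.  64.  64.  63.  64.  64.]
 [103. 119. 120. 119. 118. 117. 118. 115. 117. 116. 115. 117. 118. 119. 118. 119. 118.]
 [134. 133. 132. 133. 134. 130. 128. 127. 129. 129. 129. 129. 131. 132. 132. 132. 133.]]
left(+x) slope 0.0019 x mean 569.2 sd 0.26
right slope 0.0019 x mean 533.9 sd 0.2
mid slope 0.0019 x mean 551.5 sd 0.17
width 35.3 y -45.0 113.0
 ** On entry to DLASCL parameter number  4 had an illegal value
 ** On entry to DLASCL parameter number  4 had an illegal value
 ** On entry to DLASCL parameter number  4 had an illegal value
 ** On entry to DLASCL parameter number  4 had an illegal value
 ** On entry to DLASCL parameter number  5 had an illegal value
 ** On entry to DLASCL parameter number  4 had an illegal value<stdin>:11: RuntimeWarning: divide by zero encountered in divide
<stdin>:11: RuntimeWarning: invalid value encountered in divide
  return ufunc.reduce(obj, axis, dtype, out, **passkwargs)
Traceback (most recent call last):
numpy.linalg.LinAlgError: SVD did not converge in Linear Least Squares
```

Run:
```python
from meas import *
from station import capture
fs=[capture("side") for _ in range(2)]; c=fs[0]; f=np.mean([x["frame"].astype(float) for x in fs],0)
np.save("savg.npy",f)
cv2.imwrite("pics/stop_s.png",np.clip(cv2.resize(f[205:280,295:355],None,fx=8,fy=8,interpolation=cv2.INTER_NEAREST)*1.3,0,255).astype(np.uint8))
t=np.load("avg.npy"); cv2.imwrite("pics/stop_t.png",np.clip(cv2.resize(t[188:236,224:306],None,fx=9,fy=9,interpolation=cv2.INTER_NEAREST)*1.3,0,255).astype(np.uint8))
def med(c,f,rows,L,R,tag):
    f=np.asarray(f,float); sat=f[...,2]-f[...,0]; o=[]
    for v in rows:
        mid=(L+R)//2; bp=np.median(sat[v,mid-3:mid+4]); l=sat[v,L-7:mid]; r=sat[v,mid:R+8]
        o.append((v,mid-.5-np.sum((l-np.median(l[:3]))/(bp-np.median(l[:3]))),mid-.5+np.sum((r-np.median(r[-3:]))/(bp-np.median(r[-3:])))))
    o=np.array(o); a=plane(c,o[:,[1,0]],36);b=plane(c,o[:,[2,0]],36)
    for n,q in(("L",a),("R",b)):
        k=np.polyfit(q[:,1],q[:,0],1); print(tag,n,"slope",k[0].round(4),"sd",np.std(q[:,0]-np.polyval(k,q[:,1])).round(2),"x",q[:,0].mean().round(1))
med(c,f,range(136,160),292,314,"mid+far now")
c0=np.load("side0.npz"); med(c0,c0["frame"],range(137,160),292,327,"pack start")
c6=np.load("side6.npz"); med(c6,c6["frame"],range(169,200),315,328,"near released")
med(c,f,range(178,212),316,332,"near now")
```

```text
mid+far now L slope -0.0132 sd 0.4 x 652.4
mid+far now R slope -0.0194 sd 0.6 x 580.7
pack start L slope -0.0165 sd 0.58 x 652.4
pack start R slope -0.0244 sd 0.6 x 544.8
near released L slope -0.0114 sd 0.63 x 576.8
near released R slope -0.0184 sd 0.36 x 541.6
near now L slope 0.0014 sd 0.22 x 569.2
near now R slope 0.0016 sd 0.25 x 533.9
```

View pics/stop_s.png

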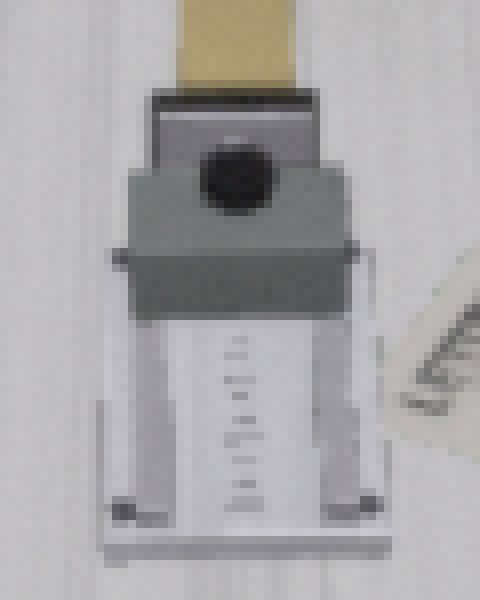

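View pics/stop_t.png

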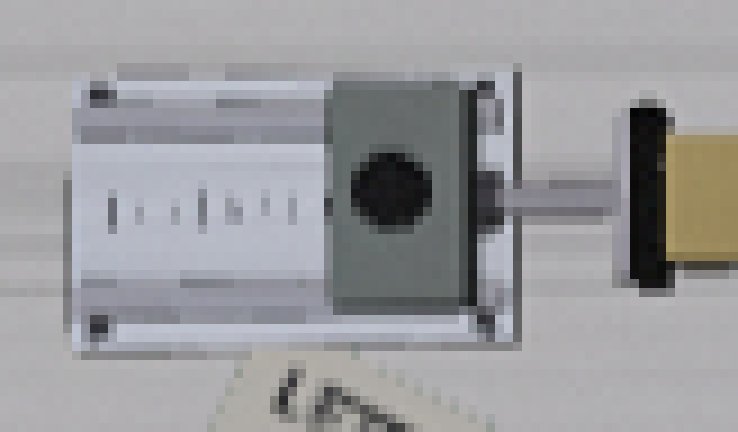

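The yaw check shows something to mend. In both views the bar is now at slope ≈+0.002, while the stop's corner screws (stop crop (100,95)→(486,88)) suggest the stop lies at about −0.014. That is roughly 1° out of square. Measuring the stop's heading properly from the screws.

Run:
```python
from meas import *
c=np.load("top0.npz"); t=np.load("avg.npy"); s=np.load("side0.npz"); sa=np.load("savg.npy")
def cen(f,u0,u1,v0,v1):
    g=f[v0:v1,u0:u1].mean(-1); w=np.clip(np.median(g)-15-g,0,None); v,u=np.mgrid[v0:v1,u0:u1]; return ((w*u).sum()/w.sum(),(w*v).sum()/w.sum())
def b(x0,x1,y0,y1): return (224+x0//9,224+x1//9,188+y0//9,188+y1//9)
P=[cen(t,*b(84,120,80,110)),cen(t,*b(470,500,78,102)),cen(t,*b(84,120,310,345)),cen(t,*b(470,500,305,342))]
W=plane(c,P,14); print(np.round(P,2)); print(W.round(1))
for i,j in((0,1),(2,3)): print("along slope",((W[i]-W[j])[0]/(W[i]-W[j])[1]).round(4))
for i,j in((0,2),(1,3)): print("across slope dy/dx",((W[i]-W[j])[1]/(W[i]-W[j])[0]).round(4))
def b2(x0,x1,y0,y1): return (295+x0//8,295+x1//8,205+y0//8,205+y1//8)
Q=[cen(sa,*b2(108,140,496,525)),cen(sa,*b2(352,388,490,520)),cen(sa,*b2(104,130,244,272)),cen(sa,*b2(344,364,236,264))]
V=plane(s,Q,14); print(np.round(Q,2)); print(V.round(1)); 
for i,j in((0,2),(1,3)): print("side along",((V[i]-V[j])[0]/(V[i]-V[j])[1]).round(4))
print("side across",((V[0]-V[1])[1]/(V[0]-V[1])[0]).round(4))
# knob: centre vs buffer, centre line
```

```text
[[234.66 198.23]
 [276.58 197.52]
 [234.45 223.7 ]
 [276.77 222.11]]
[[580.6 297.3  14. ]
 [582.  187.7  14. ]
 [514.  296.5  14. ]
 [517.8 186.5  14. ]]
along slope -0.0123
along slope -0.0345
across slope dy/dx 0.0129
across slope dy/dx 0.0184
[[310.08 268.46]
 [340.54 267.6 ]
 [309.66 236.77]
 [338.   236.4 ]]
[[583.3 299.5  14. ]
 [516.3 297.9  14. ]
 [586.5 187.6  14. ]
 [518.7 187.6  14. ]]
side along -0.0286
side along -0.0223
side across 0.0227
```

The stop's heading is −0.012 to −0.035 across the readings (mean about −0.02) and the pack's was ≈−0.016, so the bar is about 1° off square. I'll regrasp near its middle at heading 1.0°, square it, lean again and release.

```bash
python3 go.py 549.4 10 290 1.0
```

```text
t 21.85 pos [ 510.9 -196.4  347.3] F [ 0.11 -0.11  0.19] open 70.3
delta m [0.2061 0.0406 0.057 ] rot [-0.05  0.08 -0.44] | 0.218 0.4
tool axes in world
 [[-0.01   1.    -0.001]
 [ 1.     0.01  -0.001]
 [-0.001 -0.001 -1.   ]]
```

Call:
send_rows(deltas=[0.045, 0.009, 0, 0, 0, -0.4, 1, 0.09, 0.018, 0, 0, 0, -0.4, 1, 0.135, 0.027, 0, 0, 0, -0.4, 1, 0.18, 0.036, 0.02, 0, 0, -0.4, 1, 0.206, 0.0405, 0.05, 0, 0, -0.4, 1])

```text
t: 22.35
tool_pos: [550.7, 14.8, 297.5]
tcp_rot: [0.001, 0.699, 0.715, 0.001]
contact_force: [0.7, -0.0, -0.6]
opening: 88.0
```

```bash
python3 go.py 549.4 10 174.8 1.0
```

```text
t 22.35 pos [550.7  14.8 297.5] F [ 0.74 -0.04 -0.58] open 88.0
delta m [-0.0049 -0.0018  0.1227] rot [ 0.17 -0.06  0.27] | 0.123 0.3
tool axes in world
 [[-0.022  1.     0.003]
 [ 1.     0.022  0.001]
 [ 0.001  0.003 -1.   ]]
```

Call:
send_rows(deltas=[-0.002, -0.001, 0.03, 0.1, 0, 0.2, 1, -0.004, -0.0015, 0.07, 0.15, 0, 0.25, 1, -0.005, -0.0015, 0.1, 0.15, 0, 0.25, 1, -0.005, -0.0015, 0.121, 0.15, 0, 0.25, 1, -0.005, -0.0015, 0.122, 0.15, 0, 0.25, 1])

```text
t: 22.85
tool_pos: [548.5, 10.4, 173.0]
tcp_rot: [-0.002, 0.701, 0.714, -0.001]
contact_force: [-0.9, 0.0, -0.1]
opening: 87.7
```

```bash
python3 go.py 549.4 10 174.8 1.0
```

```text
t 22.85 pos [548.5  10.4 173. ] F [-0.86  0.02 -0.08] open 87.7
delta m [-0.0004  0.0009 -0.0018] rot [-0.25 -0.05  0.06] | 0.002 0.3
tool axes in world
 [[-0.019  1.    -0.004]
 [ 1.     0.019  0.001]
 [ 0.001 -0.004 -1.   ]]
```

Call:
send_rows(deltas=[0, 0.0009, -0.001, -0.25, 0, 0.05, 0.2, 0, 0.0009, -0.0015, -0.25, 0, 0.05, 0, 0, 0.0009, -0.0015, -0.25, 0, 0.05, -0.1, 0, 0.0009, -0.0015, -0.25, 0, 0.05, -0.12, 0, 0.0009, -0.0015, -0.25, 0, 0.05, -0.15], newtons=40)

```text
t: 23.35
tool_pos: [549.6, 10.5, 175.1]
tcp_rot: [-0.0, 0.701, 0.713, 0.001]
contact_force: [0.3, 0.3, 0.7]
opening: 50.4
```

Call:
send_rows(deltas=[0, 0, 0, 0, 0, 0, -0.18, 0, 0, 0, 0, 0, 0, -0.25, 0, 0, 0, 0, 0, 0, -0.4, 0, 0, 0, 0, 0, 0, -1, 0, 0, 0, 0, 0, 0, -1])

```text
t: 23.85
tool_pos: [549.6, 10.4, 175.3]
tcp_rot: [-0.0, 0.701, 0.713, 0.001]
contact_force: [-1.2, -0.5, 5.4]
opening: 35.4
```

```bash
python3 go.py 550.0 10 174.8 1.0
```

```text
t 23.85 pos [549.6  10.4 175.3] F [-1.19 -0.51  5.36] open 35.4
delta m [-0.0005  0.0004  0.0005] rot [ 0.05 -0.07 -0.  ] | 0.001 0.1
tool axes in world
 [[-0.017  1.     0.001]
 [ 1.     0.017  0.001]
 [ 0.001  0.001 -1.   ]]
```

Call:
send_rows(deltas=[-0.0005, 0, -0.0002, 0, 0, 0, -1, -0.001, 0.0002, -0.0004, 0, 0, 0, -1, -0.001, 0.0004, -0.0006, 0, 0, 0, -1, -0.001, 0.0004, -0.0006, 0, 0, 0, -1, -0.001, 0.0004, -0.0006, 0, 0, 0, -1])

```text
t: 24.35
tool_pos: [549.8, 9.5, 175.7]
tcp_rot: [-0.0, 0.701, 0.713, 0.0]
contact_force: [-0.7, -0.1, -4.0]
opening: 35.7
```

```bash
cat > yaw.py <<'E'
from meas import *
from station import capture,telemetry
def med(c,f,rows,L,R,tag):
    f=np.asarray(f,float); sat=f[...,2]-f[...,0]; o=[]
    for v in rows:
        mid=(L+R)//2; bp=np.median(sat[v,mid-3:mid+4]); l=sat[v,L-7:mid]; r=sat[v,mid:R+8]
        o.append((v,mid-.5-np.sum((l-np.median(l[:3]))/(bp-np.median(l[:3]))),mid-.5+np.sum((r-np.median(r[-3:]))/(bp-np.median(r[-3:])))))
    o=np.array(o); a=plane(c,o[:,[1,0]],36);b=plane(c,o[:,[2,0]],36)
    for n,q in(("L",a),("R",b)):
        k=np.polyfit(q[:,1],q[:,0],1); print(tag,n,"slope",k[0].round(4),"sd",np.std(q[:,0]-np.polyval(k,q[:,1])).round(2),"x",q[:,0].mean().round(1))
    return o
if __name__=="__main__":
    import sys
    a,b=int(sys.argv[1]),int(sys.argv[2])
    s=[capture("side") for _ in range(2)]; f=np.mean([x["frame"].astype(float) for x in s],0)
    cv2.imwrite(sys.argv[3],cv2.resize(f[160:240,290:370],None,fx=7,fy=7,interpolation=2).astype(np.uint8))
    med(s[0],f,range(a,b),316,332,"near now")
    print(telemetry.get_obs()["contact_force"])
E
python3 yaw.py 200 212 pics/s11.png; python3 bf.py; python3 go.py 550.0 10 174.8 1.0
```

```text
near now L slope -0.0023 sd 0.16 x 569.4
near now R slope -0.003 sd 0.19 x 534.1
[ 0.73393124  0.73999275 -3.81469002]
buffer back [548.4 141.4] slope 0.0113 sd 0.06
bar front [545.7 130.7] slope 0.0151 sd 0.12
[-0.47556392 -0.40317365 -3.3756523 ]
t 24.5 pos [549.9   9.4 175.8] F [-0.48 -0.4  -3.38] open 35.8
delta m [0.0006 0.0001 0.001 ] rot [ 0.04 -0.06 -0.  ] | 0.001 0.1
tool axes in world
 [[-0.017  1.     0.001]
 [ 1.     0.017  0.001]
 [ 0.001  0.001 -1.   ]]
```

View pics/s11.png

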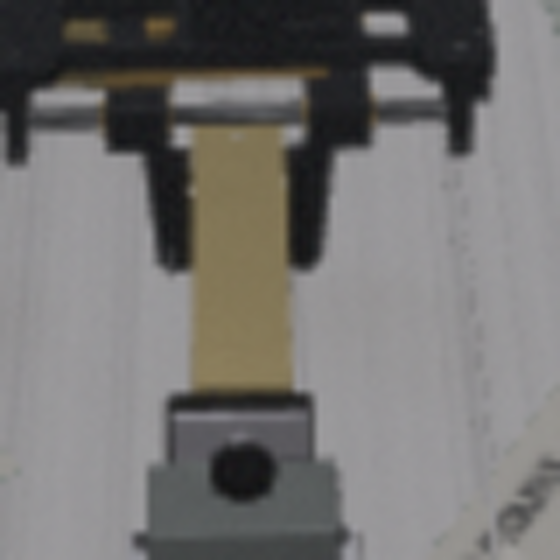

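Fz of −4 N means the grip is carrying the bar's weight. Lowering at once so it stays resting on the table.

Call:
send_rows(deltas=[0, 0, 0.0004, 0, 0, 0, -1, 0, 0, 0.0005, 0, 0, 0, -1, 0, 0, 0.0005, 0, 0, 0, -1, 0, 0, 0.0005, 0, 0, 0, -1, 0, 0, 0.0005, 0, 0, 0, -1])

```text
t: 25.0
tool_pos: [550.0, 9.4, 175.4]
tcp_rot: [-0.0, 0.701, 0.713, 0.001]
contact_force: [0.2, -0.3, -2.1]
opening: 35.6
```

Call:
send_rows(deltas=[0.0002, 0.0001, 0.0004, 0, 0, 0, -1, 0.0005, 0.0001, 0.0004, 0, 0, 0, -1, 0.0008, 0.0001, 0.0004, 0, 0, 0, -1, 0.0011, 0.0001, 0.0004, 0, 0, 0, -1, 0.0014, 0.0001, 0.0004, 0, 0, 0, -1])

```text
t: 25.5
tool_pos: [550.0, 9.6, 175.3]
tcp_rot: [0.0, 0.701, 0.713, 0.0]
contact_force: [-2.8, -4.6, 6.3]
opening: 35.4
```

```bash
python3 bf.py; python3 go.py 550.0 12 175.2 1.0
```

```text
buffer back [548.4 141.4] slope 0.0096 sd 0.06
bar front [545.6 129.6] slope 0.0284 sd 0.36
[-2.93937615 -3.88040717  5.70868832]
t 25.55 pos [550.    9.6 175.3] F [-2.94 -3.88  5.71] open 35.6
delta m [0.0024 0.0001 0.0001] rot [ 0.05  0.02 -0.05] | 0.002 0.1
tool axes in world
 [[-0.017  1.     0.001]
 [ 1.     0.017 -0.   ]
 [-0.     0.001 -1.   ]]
```

Vertical coupling through the grip is very stiff. The bar should now be squared by the pads, so I'll let go here and do the final push and lean from behind with closed fingers, as in the first push.

Call:
send_rows(deltas=[0, 0, -0.0001, 0, 0, 0, -0.15, 0, 0, -0.0001, 0, 0, 0, -0.1, 0, 0, -0.0001, 0, 0, 0, 0.1, 0, 0, -0.0001, 0, 0, 0, 0.5, 0, 0, -0.0001, 0, 0, 0, 0.8])

```text
t: 26.05
tool_pos: [550.0, 9.8, 175.4]
tcp_rot: [0.0, 0.701, 0.713, 0.0]
contact_force: [0.4, 0.7, -0.5]
opening: 61.3
```

Call:
send_rows(deltas=[0, 0, 0, 0, 0, 0, 0.8, 0, 0, -0.02, 0, 0, 0, 0.8, 0, 0, -0.06, 0, 0, 0, 0.8, -0.02, 0, -0.1, 0, 0, 0, 0.4, -0.06, 0, -0.11, 0, 0, 0, 0])

```text
t: 26.55
tool_pos: [552.7, -47.9, 288.8]
tcp_rot: [0.002, 0.699, 0.715, 0.003]
contact_force: [1.2, 0.9, -0.0]
opening: 65.7
```

Call:
send_rows(deltas=[-0.03, 0.0003, 0, 0, 0, 0, -1, -0.05, 0.0005, 0, 0, 0, 0, -1, -0.06, 0.0005, 0, 0, 0, 0, -1, -0.06, 0.0005, 0, 0, 0, 0, -1, -0.06, 0.0005, 0, 0, 0, 0, -1], newtons=20)

```text
t: 27.05
tool_pos: [554.6, -106.7, 288.3]
tcp_rot: [0.001, 0.699, 0.715, 0.003]
contact_force: [-0.2, -0.5, 0.8]
opening: 25.2
```

```bash
python3 go.py 551 -90 174.8 1.0; python3 yaw.py 178 211 pics/s12.png; python3 fine.py | head -2; python3 bf.py
```

```text
t 27.05 pos [ 554.6 -106.7  288.3] F [-0.24 -0.54  0.81] open 25.2
delta m [ 0.0165 -0.0038  0.1135] rot [ 0.33 -0.15  0.35] | 0.115 0.5
tool axes in world
 [[-0.024  1.     0.006]
 [ 1.     0.024  0.003]
 [ 0.003  0.006 -1.   ]]
near now L slope -0.0005 sd 0.29 x 570.0
near now R slope -0.0048 sd 0.21 x 534.5
[ 0.20382362 -1.05169793 -0.67617941]
pixel-row slope 0.004117826654844231
now +x edge [567.36  38.1 ] slope -0.0093 0.5
buffer back [548.4 141.4] slope 0.0107 sd 0.06
bar front [545.6 129.6] slope 0.0329 sd 0.33
[-0.1566072   0.25090809 -0.12842647]
```

View pics/s12.png

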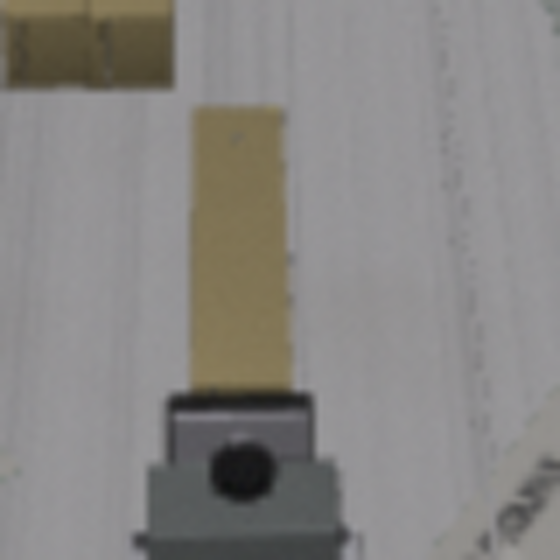

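After release the bar reads a heading of −0.009 (top) and −0.003 (side), so the pads turned it part of the way. There is also a gap of ~1.5 mm. A push from behind with the flat closed fingers, set a little to +x, turns it further the right way, and the buffer's face squares it.

Call:
send_rows(deltas=[0.007, -0.001, 0.03, 0.3, -0.1, 0.3, -1, 0.0145, -0.0015, 0.06, 0.3, -0.1, 0.3, -1, 0.0145, -0.0015, 0.09, 0.3, -0.1, 0.3, -1, 0.0145, -0.0015, 0.112, 0.3, -0.1, 0.3, -1, 0.0145, -0.0015, 0.113, 0.3, -0.1, 0.3, -1])

```text
t: 27.9
tool_pos: [552.3, -92.0, 173.3]
tcp_rot: [-0.002, 0.7, 0.714, -0.001]
contact_force: [-0.7, -0.0, -0.1]
opening: 0.1
```

```bash
python3 go.py 553 -76 175.5 1.0
```

```text
t 27.9 pos [552.3 -92.  173.3] F [-0.7  -0.   -0.13] open 0.1
delta m [ 0.016   0.001  -0.0022] rot [-0.2  -0.05  0.07] | 0.016 0.2
tool axes in world
 [[-0.019  1.    -0.004]
 [ 1.     0.019  0.001]
 [ 0.001 -0.004 -1.   ]]
```

Call:
send_rows(deltas=[0.004, 0.001, -0.001, -0.2, 0, 0, -1, 0.008, 0.001, -0.0015, -0.2, 0, 0, -1, 0.011, 0.001, -0.0015, -0.2, 0, 0, -1, 0.013, 0.001, -0.0015, -0.2, 0, 0, -1, 0.0145, 0.001, -0.0015, -0.2, 0, 0, -1])

```text
t: 28.4
tool_pos: [553.2, -77.1, 175.4]
tcp_rot: [-0.0, 0.7, 0.714, 0.001]
contact_force: [0.7, -0.2, 0.1]
opening: 0.5
```

Call:
send_rows(deltas=[0.0005, 0, 0, 0, 0, 0, -1, 0.001, 0, 0, 0, 0, 0, -1, 0.0015, 0, 0, 0, 0, 0, -1, 0.002, 0, 0, 0, 0, 0, -1, 0.0025, 0, 0, 0, 0, 0, -1])

```text
t: 28.9
tool_pos: [553.2, -74.7, 175.3]
tcp_rot: [-0.0, 0.7, 0.714, 0.001]
contact_force: [-0.2, 0.0, 1.0]
opening: 0.4
```

```bash
python3 go.py 553 -76 175.5 1.0;python3 yaw.py 178 211 pics/s13.png
```

```text
t 28.9 pos [553.2 -74.7 175.3] F [-0.2   0.04  0.98] open 0.4
delta m [-0.0013 -0.0002 -0.0002] rot [ 0.05 -0.05  0.09] | 0.001 0.1
tool axes in world
 [[-0.019  1.     0.001]
 [ 1.     0.019  0.001]
 [ 0.001  0.001 -1.   ]]
near now L slope -0.002 sd 0.22 x 570.0
near now R slope -0.0039 sd 0.3 x 534.5
[-0.31645034 -0.53862913  0.14928892]
```

View pics/s13.png

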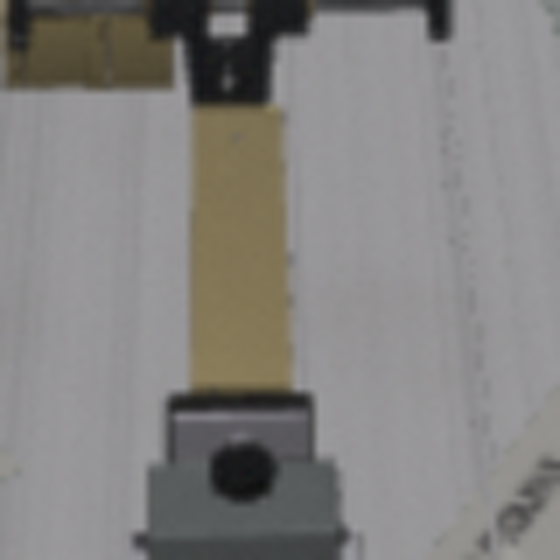

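The closed fingers (crop 193–270) sit right behind the bar's rear end (193–285), biased to +x as intended. Continuing slowly.

Call:
send_rows(deltas=[0.0005, 0, 0, 0, 0, 0, -1, 0.001, 0, 0, 0, 0, 0, -1, 0.0015, 0, 0, 0, 0, 0, -1, 0.002, 0, 0, 0, 0, 0, -1, 0.0025, 0, 0, 0, 0, 0, -1])

```text
t: 29.5
tool_pos: [553.2, -72.0, 175.3]
tcp_rot: [-0.0, 0.7, 0.714, 0.001]
contact_force: [-0.2, -0.3, 0.4]
opening: 0.5
```

Call:
send_rows(deltas=[0.0003, 0, 0, 0, 0, 0, -1, 0.0006, 0, 0, 0, 0, 0, -1, 0.0009, 0, 0, 0, 0, 0, -1, 0.0012, 0, 0, 0, 0, 0, -1, 0.0015, 0, 0, 0, 0, 0, -1])

```text
t: 30.0
tool_pos: [553.1, -70.5, 175.3]
tcp_rot: [-0.0, 0.7, 0.714, 0.001]
contact_force: [0.5, 0.0, -0.4]
opening: 0.9
```

Call:
send_rows(deltas=[0.0004, 0, 0, 0, 0, 0, -1, 0.0008, 0, 0, 0, 0, 0, -1, 0.0012, 0, 0, 0, 0, 0, -1, 0.0016, 0, 0, 0, 0, 0, -1, 0.002, 0, 0, 0, 0, 0, -1])

```text
t: 30.5
tool_pos: [553.1, -69.1, 175.4]
tcp_rot: [0.0, 0.7, 0.714, 0.0]
contact_force: [0.6, -4.0, -1.5]
opening: 0.4
```

Call:
send_rows(deltas=[0.0004, 0, 0, 0, 0, 0, -1, 0.0008, 0, 0, 0, 0, 0, -1, 0.0012, 0, 0, 0, 0, 0, -1, 0.0016, 0, 0, 0, 0, 0, -1, 0.002, 0, 0, 0, 0, 0, -1])

```text
t: 31.0
tool_pos: [553.2, -67.8, 175.5]
tcp_rot: [0.001, 0.701, 0.713, 0.0]
contact_force: [1.0, -5.6, -1.7]
opening: 0.5
```

```bash
python3 bf.py; python3 go.py 553 -65 175.4 1.0
```

```text
buffer back [548.4 142.7] slope 0.0347 sd 0.25
bar front [545.7 132.1] slope 0.0354 sd 0.23
[ 1.59214305 -4.85103692 -1.07762413]
t 31.05 pos [553.2 -67.8 175.5] F [ 1.59 -4.85 -1.08] open 0.4
delta m [ 0.0028 -0.0001  0.0001] rot [0.11 0.07 0.03] | 0.003 0.1
tool axes in world
 [[-0.018  1.     0.002]
 [ 1.     0.018 -0.001]
 [-0.001  0.002 -1.   ]]
```

Call:
send_rows(deltas=[0.0006, 0, 0, 0, 0, 0, -1, 0.0012, 0, 0, 0, 0, 0, -1, 0.0017, 0, 0, 0, 0, 0, -1, 0.0022, 0, 0, 0, 0, 0, -1, 0.0026, 0, 0, 0, 0, 0, -1])

```text
t: 31.55
tool_pos: [553.3, -66.5, 175.7]
tcp_rot: [0.002, 0.701, 0.713, -0.0]
contact_force: [0.9, -7.5, -1.8]
opening: 0.3
```

```bash
python3 bf.py; python3 go.py 553 -65 175.4 1.0
```

```text
buffer back [548.4 143.9] slope 0.012 sd 0.09
bar front [545.7 133.5] slope 0.0132 sd 0.09
[ 1.2765775  -6.51221569 -1.8032523 ]
t 31.6 pos [553.3 -66.5 175.7] F [ 1.28 -6.51 -1.8 ] open 0.6
delta m [ 0.0015 -0.0003  0.0003] rot [ 0.18  0.2  -0.04] | 0.002 0.3
tool axes in world
 [[-0.017  1.     0.003]
 [ 1.     0.017 -0.003]
 [-0.003  0.003 -1.   ]]
```

Call:
send_rows(deltas=[0.0012, 0, 0, 0.1, 0.1, 0, -1, 0.0018, 0, 0, 0.1, 0.1, 0, -1, 0.0023, 0, 0, 0.1, 0.1, 0, -1, 0.0027, 0, 0, 0.1, 0.1, 0, -1, 0.003, 0, 0, 0.1, 0.1, 0, -1])

```text
t: 32.1
tool_pos: [553.5, -65.4, 176.0]
tcp_rot: [0.003, 0.702, 0.712, -0.001]
contact_force: [2.2, -9.6, -2.1]
opening: 0.6
```

```bash
python3 bf.py; python3 go.py 553 -65 175.4 1.0
```

```text
buffer back [548.4 144. ] slope 0.0072 sd 0.03
bar front [545.7 133.8] slope 0.0033 sd 0.02
[  2.01170199 -10.05152271  -1.31984766]
t 32.15 pos [553.4 -65.4 176. ] F [  2.01 -10.05  -1.32] open 0.1
delta m [ 0.0005 -0.0004  0.0006] rot [ 0.18  0.28 -0.15] | 0.001 0.4
tool axes in world
 [[-0.015  1.     0.003]
 [ 1.     0.015 -0.005]
 [-0.005  0.003 -1.   ]]
```

Call:
send_rows(deltas=[0.0022, -0.0003, 0.0006, 0.2, 0.2, -0.1, -1, 0.0024, -0.0004, 0.0008, 0.2, 0.2, -0.1, -1, 0.0025, -0.0004, 0.0008, 0.2, 0.2, -0.1, -1, 0.0025, -0.0004, 0.0008, 0.2, 0.2, -0.1, -1, 0.0025, -0.0004, 0.0008, 0.2, 0.2, -0.1, -1])

```text
t: 32.65
tool_pos: [553.3, -65.3, 175.7]
tcp_rot: [0.002, 0.702, 0.712, -0.001]
contact_force: [1.3, -10.4, -1.7]
opening: 0.6
```

Call:
send_rows(deltas=[0.0021, -0.0003, 0.0004, 0.1, 0.2, -0.1, -1, 0.0021, -0.0003, 0.0004, 0.1, 0.2, -0.1, -1, 0.0021, -0.0003, 0.0004, 0.1, 0.2, -0.1, -1, 0.0021, -0.0003, 0.0004, 0.1, 0.2, -0.1, -1, 0.0021, -0.0003, 0.0004, 0.1, 0.2, -0.1, -1])

```text
t: 33.15
tool_pos: [553.3, -65.3, 175.6]
tcp_rot: [0.002, 0.702, 0.712, -0.001]
contact_force: [0.8, -9.4, -0.9]
opening: 0.5
```

Call:
send_rows(deltas=[0.0021, -0.0003, 0.0002, 0.1, 0.2, -0.1, -1, 0.0021, -0.0003, 0.0002, 0.1, 0.2, -0.1, -1, 0.0021, -0.0003, 0.0002, 0.1, 0.2, -0.1, -1, 0.0021, -0.0003, 0.0002, 0.1, 0.2, -0.1, -1, 0.0021, -0.0003, 0.0002, 0.1, 0.2, -0.1, -1])

```text
t: 33.65
tool_pos: [553.2, -65.3, 175.8]
tcp_rot: [0.002, 0.702, 0.712, -0.001]
contact_force: [1.8, -8.6, -1.3]
opening: 0.4
```

```bash
python3 bf.py; python3 go.py 553 -65 175.4 1.0; python3 yaw.py 180 211 pics/s14.png
```

```text
buffer back [548.4 144. ] slope 0.004 sd 0.07
bar front [545.7 133.8] slope 0.0095 sd 0.03
[ 0.88671027 -9.96494598 -2.48208904]
t 33.7 pos [553.2 -65.3 175.8] F [ 0.89 -9.96 -2.48] open 0.5
delta m [ 0.0003 -0.0002  0.0004] rot [ 0.11  0.28 -0.21] | 0.001 0.4
tool axes in world
 [[-0.014  1.     0.002]
 [ 1.     0.014 -0.005]
 [-0.005  0.002 -1.   ]]
near now L slope -0.0035 sd 0.37 x 570.1
near now R slope -0.0075 sd 0.28 x 534.7
[ 0.39405424 -8.59471363 -1.27185534]
```

Held at ≈9.6 N for 1.5 s. Easing off gently; the fingers can only push here, so the bar follows the spring back until friction holds it.

Call:
send_rows(deltas=[0.0015, -0.0002, 0.0003, 0.1, 0.2, -0.1, -1, 0.001, -0.0002, 0.0003, 0.1, 0.2, -0.1, -1, 0.0005, -0.0001, 0.0003, 0.1, 0.2, -0.1, -1, 0, -0.0001, 0.0003, 0.1, 0.2, -0.1, -1, -0.0005, -0.0001, 0.0003, 0.1, 0.2, -0.1, -1])

```text
t: 34.3
tool_pos: [553.2, -66.7, 175.6]
tcp_rot: [0.001, 0.702, 0.712, -0.001]
contact_force: [1.1, -5.7, -2.1]
opening: 0.4
```

Call:
send_rows(deltas=[-0.0003, 0, 0, 0, 0, 0, -1, -0.0006, 0, 0, 0, 0, 0, -1, -0.0009, 0, 0, 0, 0, 0, -1, -0.0012, 0, 0, 0, 0, 0, -1, -0.0015, 0, 0, 0, 0, 0, -1])

```text
t: 34.8
tool_pos: [553.2, -67.9, 175.6]
tcp_rot: [0.001, 0.702, 0.712, -0.001]
contact_force: [0.4, -3.2, -2.0]
opening: 0.5
```

Call:
send_rows(deltas=[-0.0003, 0, 0, 0, 0, 0, -1, -0.0006, 0, 0, 0, 0, 0, -1, -0.0009, 0, 0, 0, 0, 0, -1, -0.0012, 0, 0, 0, 0, 0, -1, -0.0015, 0, 0, 0, 0, 0, -1])

```text
t: 35.3
tool_pos: [553.2, -68.7, 175.6]
tcp_rot: [0.001, 0.702, 0.713, -0.0]
contact_force: [-0.1, 0.1, -0.3]
opening: 0.7
```

```bash
python3 bf.py; python3 go.py 553 -75 175.4 1.0; python3 yaw.py 180 211 pics/s15.png; python3 fine.py
```

```text
buffer back [548.4 141.4] slope 0.0028 sd 0.07
bar front [545.7 131.3] slope 0.0069 sd 0.04
[-0.38251637  0.09581901  0.65208761]
t 35.35 pos [553.2 -68.8 175.6] F [-0.38  0.1   0.65] open 0.4
delta m [-0.0062 -0.0003  0.0002] rot [ 0.03  0.07 -0.11] | 0.006 0.1
tool axes in world
 [[-0.016  1.     0.   ]
 [ 1.     0.016 -0.001]
 [-0.001  0.    -1.   ]]
near now L slope -0.0053 sd 0.23 x 570.1
near now R slope -0.0061 sd 0.27 x 534.5
[ 0.43648538 -0.79112676 -0.1388314 ]
pixel-row slope 0.004117826654844231
now +x edge [567.62  36.66] slope -0.0217 2.39
top6 +x [573.31 -12.75] -0.0197 1.09
far bar at start [ 649.81 -224.83] -0.0088 0.59
203 red now [138. 138. 137. 137. 138. 140. 122. 124.  14.  18.  16.  28. 134. 126. 124. 124. 116. 119. 118. 118. 119. 120.] 
   start [121. 120. 122. 123. 121. 123. 112. 112.   2.  13.  17.  11.  34. 130. 123. 120. 124. 121. 123. 121. 119. 121.] 
 blue now [139. 139. 138. 138. 138. 140. 127. 131.  11.  16.  16.  18.  90.  85.  82.  82.  65.  68.  68.  66.  68.  67.]
206 red now [110. 110. 110. 111. 111. 114. 112. 126.  11.  15.  14.  26. 130. 122. 120. 120. 120. 120. 119. 118. 118. 118.] 
   start [ 98.  97.  98.  97.  97. 100.  94. 108.  10.  12.  13.  10.  18. 124. 118. 117. 117. 116. 116. 116. 116. 116.] 
 blue now [113. 113. 112. 113. 113. 116. 117. 132.  10.  15.  15.  16.  79.  75.  73.  73.  73.  72.  72.  72.  72.  71.]
217 red now [136. 138. 139. 138. 139. 139. 119. 113.  13.  18.  18.  12.  25.  71.  50.  53.  68.  68.  67.  66.  67.  65.] 
   start [122. 122. 120. 122. 121. 124.  88. 107.  14.  13.   5.  13.  22. 131. 124. 121. 122. 124. 122. 123. 123. 123.] 
 blue now [138. 139. 139. 140. 140. 140. 122. 120.  11.  17.  17.  12.  22.  67.  44.  44.  65.  64.  63.  63.  63.  63.]
```

Call:
send_rows(deltas=[-0.003, 0, 0, 0, 0, 0, -1, -0.008, 0, 0, 0, 0, 0, -1, -0.014, 0, 0, 0, 0, 0, -1, -0.02, 0, -0.02, 0, 0, 0, -1, -0.02, 0, -0.06, 0, 0, 0, -1])

```text
t: 36.15
tool_pos: [552.1, -90.5, 234.4]
tcp_rot: [-0.001, 0.702, 0.712, -0.002]
contact_force: [0.8, -0.5, 0.6]
opening: 0.6
```

Call:
send_rows(deltas=[0, 0, -0.05, 0, 0, 0, -1, -0.03, 0, -0.09, 0, 0, 0, -1, -0.07, 0, -0.11, 0, 0, 0, -1, -0.11, 0, -0.12, 0, 0, 0, -1, -0.15, 0, -0.12, 0, 0, 0, -1])

```text
t: 36.65
tool_pos: [554.7, -242.5, 356.9]
tcp_rot: [0.001, 0.702, 0.712, -0.002]
contact_force: [0.1, 0.8, -0.7]
opening: 0.5
```

```bash
python3 yaw.py 178 211 pics/s16.png
python3 - <<'E'
from meas import *
from station import capture
c=[capture("top") for _ in range(2)]; F=np.mean([x["frame"].astype(float) for x in c],0); c=c[0]; np.save("avgB.npy",F)
np.set_printoptions(linewidth=230)
print(F[200:206,303:373:3,0].round(0)); print(F[213:219,303:373:3,0].round(0))
c0=np.load("top0.npz")["frame"].astype(float); print("pack far edge start"); print(c0[167:173,402:476:3,0].round(0))
print("stop base rail row edges"); g=F[...,1]; print(g[193:199,232:282:3].round(0)); print(g[222:230,232:282:3].round(0))
cv2.imwrite("pics/tB.png",np.clip(cv2.resize(F[185:240,225:385],None,fx=5,fy=5,interpolation=0)*1.3,0,255).astype(np.uint8))
E
```

```text
near now L slope -0.0031 sd 0.26 x 570.0
near now R slope -0.0063 sd 0.28 x 534.6
[-0.21414683 -0.94908865 -0.98019002]
[[139. 138. 138. 140. 140. 137. 138. 140. 142. 138. 140. 138. 140. 140. 142. 138. 139. 139. 141. 138. 139. 140. 141. 139.]
 [140. 141. 142. 140. 139. 140. 140. 140. 130. 129. 134. 134. 134. 134. 135. 128. 126. 126. 128. 131. 129. 129. 132. 125.]
 [124. 124. 124. 122. 122. 124. 122. 122.  92.  94. 105. 105. 108. 107. 106.  78.  83.  89.  88.  90.  92.  90.  90.  93.]
 [ 70.  66.  68.  66.  68.  68.  67.  68.  68.  68.  68.  66.  66.  68.  65.  69.  67.  66.  68.  67.  67.  67.  66. 102.]
 [ 73.  70.  74.  71.  70.  70.  69.  70.  70.  71.  72.  68.  70.  68.  67.  66.  69.  68.  70.  70.  68.  70.  70. 102.]
 [ 73.  71.  74.  72.  71.  70.  72.  70.  70.  68.  68.  68.  68.  70.  69.  68.  70.  69.  68.  70.  70.  70.  68.  98.]]
[[ 74.  72.  70.  71.  72.  69.  70.  68.  70.  69.  71.  69.  70.  69.  70.  70.  70.  68.  68.  68.  69.  70.  68.  84.]
 [ 74.  74.  75.  72.  70.  71.  72.  70.  72.  72.  70.  70.  73.  71.  71.  71.  70.  68.  70.  70.  72.  70.  68.  
[... 1845 characters left out ...]
2. 102. 105. 104. 114. 112. 112. 106. 106. 116.  76.  74.  74.  70.  71.  62. 132.]
 [129.  58. 108. 106. 115. 113. 116. 109. 105. 122. 132. 133. 130. 132. 132.  38. 152.]
 [154.  42. 151. 151. 150. 150. 152. 152. 152. 150. 150. 152. 149. 152. 150.  78. 152.]
 [150.  94. 148. 148. 145. 146. 146. 144. 139. 138. 132. 132. 129. 138. 130. 109. 130.]
 [144. 135. 130. 124. 127. 134. 130. 134. 126. 122. 108. 108. 104. 112. 104. 104. 100.]
 [125. 104. 102. 100. 112. 121. 121. 134. 136. 134. 134. 140. 139. 140. 140. 140. 139.]
 [138. 140. 140. 141. 140. 141. 130. 134. 121. 134. 135. 137. 138. 138. 136. 137. 136.]
 [137. 137. 136. 138. 136. 136. 120. 134.  76. 134. 134. 134. 130. 134. 134. 134. 134.]]
```

View pics/tB.png

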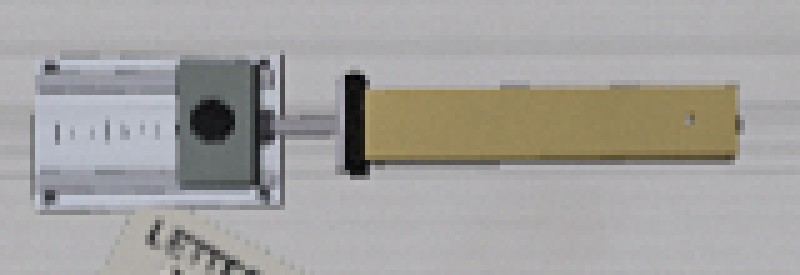

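Against the light, the bar now reads a heading of ≈ −0.005 in both views, and the buffer's own face reads 0.009 (normal ≈ −0.009). The mechanics agree with this. During the lean the finger pushed on the +x corner with a squaring torque and the bar didn't turn, so it is seated flat on the rubber. The screw reading was coarse, at ±1 px. Moving the arm aside for a last check of the neighbours.

Call:
send_rows(deltas=[-0.04, 0, -0.01, 0, 0, 0, -1, -0.085, 0, -0.01, 0, 0, 0, -1, -0.13, 0, -0.01, 0, 0, 0, -1, -0.175, 0, -0.01, 0, 0, 0, -1, -0.2, 0, -0.01, 0, 0, 0, -1])

```text
t: 37.35
tool_pos: [555.3, -443.8, 364.8]
tcp_rot: [-0.001, 0.704, 0.71, -0.003]
contact_force: [0.1, 0.1, 0.4]
opening: 0.2
```

```bash
python3 - <<'E'
from meas import *
from yaw import med
from station import capture,telemetry
c=capture("top"); s=capture("side"); f=c["frame"]; c0=np.load("top0.npz")["frame"]; s0=np.load("side0.npz")["frame"]
def sh(a,b,box):
    u0,u1,v0,v1=box; A=a[v0:v1,u0:u1].mean(-1).astype(np.float32); B=b[v0:v1,u0:u1].mean(-1).astype(np.float32)
    return np.round(cv2.phaseCorrelate(A-A.mean(),B-B.mean())[0],2), int((np.abs(A/A.mean()-B/B.mean())>.35).sum())
for n,bx in {"mid/far":(394,484,163,194),"bottle":(332,360,142,172),"tape":(270,304,146,180),"X":(248,278,234,268),"stop":(228,288,190,232),"purple":(288,366,252,298),"blue":(384,470,260,288)}.items(): print("top",n,sh(c0,f,bx))
for n,bx in {"mid/far":(284,314,128,178),"bottle":(260,286,162,208),"tape":(254,292,216,246),"X":(352,388,236,262)}.items(): print("side",n,sh(s0,s["frame"],bx))
r=f[...,2].astype(float); b=f[...,0].astype(float)
for nm,F in(("start",c0),("now",f)):
    r=F[...,2].astype(float);b=F[...,0].astype(float)
    for n,p in(("mid front",[(edge(r,v,'u',396,404,1)[0],v) for v in range(187,194)]),("mid rear",[(edge(b,v,'u',470,482,1)[0],v) for v in range(187,194)])): print(nm,n,fit(c,np.array(p),36,'x')[0].round(1))
cv2.imwrite("pics/tEnd.png",cv2.resize(f[130:300,220:500],None,fx=2.8,fy=2.8,interpolation=2)); o=telemetry.get_obs(); print(o["t"],o["contact_force"])
E
python3 bf.py
```

```text
top mid/far (array([-0.01, -0.04]), 0)
top bottle (array([-0.07,  0.1 ]), 0)
top tape (array([-0.01,  0.03]), 0)
top X (array([ 0.04, -0.04]), 0)
top stop (array([0.02, 0.44]), 0)
top purple (array([ 0.03, -0.01]), 0)
top blue (array([ 0.14, -0.2 ]), 9)
side mid/far (array([0.06, 0.15]), 0)
side bottle (array([0.5 , 0.06]), 0)
side tape (array([-0.08, -0.04]), 0)
side X (array([-0.14,  0.47]), 0)
start mid front [ 596.9 -133. ]
start mid rear [ 596.  -322.6]
now mid front [ 596.9 -133. ]
now mid rear [ 596.  -322.6]
37.45 [0.33643367 0.22707551 1.0832477 ]
buffer back [548.4 141.4] slope 0.004 sd 0.06
bar front [545.7 131.3] slope 0.006 sd 0.04
[-0.07767007  0.56771477  0.64417714]
```

View pics/tEnd.png

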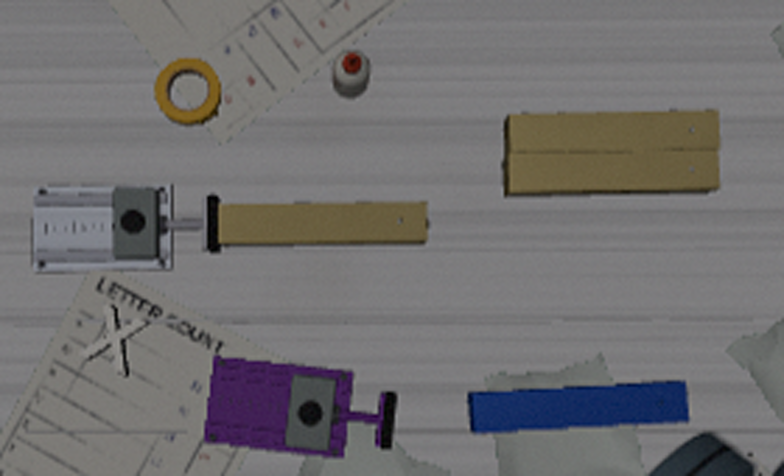

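The last picture shows the bar at crop (219–427, 223), against the black buffer at (213,223) and centred on it. The pack at (612,152), bottle, tape and X are where they started. The arm is clear and reads zero force.

```bash
python3 -c "
from station import sign_off; print(sign_off())"
```

```text
the job is handed in; nothing more can be done
None
```

The near bar now lies against the middle of the stop's buffer, fully clear of the pack, and I handed the job in at about 37.5 s of the 64 s allowed.

**What I did**
1. I pushed the bar from behind with closed fingers, set to the robot's side so they missed bar_mid, until it was out of the pack.
2. I gripped it across, moved it into line with the buffer and slid it up to contact. I leaned with about 10.7 N at the wrist, which is about 8 N on the buffer after 2.7 N of sliding friction. I held that for more than 1 s, eased off and let go.
3. The check after that suggested the bar was about 1° off square. I re-gripped it, then leaned a second time from behind, at about 9.6 N at the wrist for 1.5 s, and eased off slowly.

**Last checks**
- **Contact:** the bar's front edge is at y ≈ 131.3, with no gap to the rubber visible. The buffer is back at its rest position, so it is hardly compressed.
- **Other things:** bar_mid's front and rear ends measure the same as at the start. The bottle, tape, X and both look-alikes show no real shift in the pictures.

**What disagreed or went less well**
- **Squareness:** the bar's heading reads about −0.005 rad. The buffer face reads about −0.009, but the stop's base screws, measured coarsely, read about −0.02. It may therefore be 0.2° to 0.9° off square. It did not turn under the second lean, which suggests it sits flat on the rubber.
- **Lifting:** during the re-grip the tool carried about 4 N, roughly the bar's weight, for about half a second, and still about 2 N until I lowered it again. The tool had risen by about 0.4 mm, so the bar may have been lifted by a few tenths of a millimetre at most.

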